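# Rock a tight block into a spring-loaded locating nest and strap it down

## Robot

A 7-joint arm with a two-finger parallel gripper is mounted at the origin on a cart in front of the work surface, level with it; the furniture and walls round the work are solid. World frame = base frame: x ahead of the robot, y to its left, z up, the work surface at z = 0. Lengths are in m, angles in rad, forces in N, time in s.
With the tool pointing down it reaches from about 0.425 to 0.825 m from the base axis. Payload 3.6 kg.
Tool frame: the origin (TCP) lies between the finger pads; the fingertips stand 19 mm ahead of it and the grasp point (between the pads) is the TCP (robot.tip_extent is the z of the fingertips in the tool frame, in m); z points along the fingers, x is the direction in which the jaws open and shut, and the axes are right-handed (so a half turn about z gives the same grasp; the last joint's range is limited). The gripper opens to 85 mm and grips with 20 to 120 N. Pads are 22 mm wide; open, the fingers measure 114 mm over their backs; the gripper's body (76 mm by 85 mm) begins 54 mm behind the grasp point. The pads swing forward as they close: fully open they stand 13 mm farther back than shut.
Start: joints at [-1.155, 0.615, -0.013, 1.423, 0.008, 1.103, -0.04], TCP at [0.278, 0.587, 0.25] pointing down, gripper open.
Joint ranges: [-3.12, 3.12], [-0.3, 2.06], [-1.34, 1.32], [0.26, 2.42], [-1.36, 4.5], [0.01, 1.98], [-2.84, 2.84]. Speed limits (rad/s): [2.79, 2.79, 3.14, 3.14, 3.14, 3.14, 3.14].

## Interface

Orientations are given as a rotation vector (axis times angle).
In Python, from station import robot gives the robot as it stands.
- The arm moves only by the shell command python3 -m handwheel 'ROWS' [FORCE]. ROWS is JSON, a list of rows, each a list of 7 numbers: the shift along the world's x, y, z in m, then the turn, a rotation vector about the world's x, y, z in rad, then the gripper's target within -1 to 1 (fully open at 1, half-way at 0, shut at -1). In form: [[dx, dy, dz, wx, wy, wz, grip], ...]. A call has 1 to 5 rows; each row shifts and turns the commanded pose from where the row before left it; what a row does not reach is not made up. A row lasts 1/12 s, in which the tool goes at most 41.7 mm and 7.16 degrees, less where a joint would pass 70% of its speed; a pose out of reach is approached as far as the arm can. A call is refused whole if a number of a shift passes 0.0417 or a number of a turn 0.125, either way. A call with a gripper value outside its range is refused whole. The fingers move at their own pace and stop on an object; FORCE is the grip in N (left out, the last holds). Time passes only in rows, so rows that do not move let the fingers close. It gives the time, the measured TCP pose, the force and the opening at its end, in the units of the state.
- robot.state(): the state, without advancing time (a new reading comes with each control period).
- robot.camera(name): name is "scene" or "top" or "wrist"; returns the picture (400x640x3 uint8, red, green, blue); there is no depth.
- robot.camera_model(name): a dict with "mtx" (3x3 intrinsics, pixels), "rvec" (rotation vector, rad) and "tvec" (3), from world to camera coordinates, as OpenCV has them; the wrist camera has in their place "T_tool_cam" (4x4, takes a point from camera to tool coordinates, whose origin is the TCP and whose axes are the tool frame's). Camera axes: x right, y down, z forward; pixel columns grow to the right and rows downward; lengths in m; the calibration is good to about 2 mm. The wrist camera is an equidistant fisheye: a pixel r from the principal point sees the ray r / f radians off the axis. A picture is of the moment at which its call begins: read the wrist's pose just before it. camera_model takes no time and is no camera call.
- robot.sign_off(): hands the job in, once; it reports no verdict.
The state is a dict: "t": time; "q": joint angles; "qvel": joint speeds; "joint_efforts": joint torques, N m; "eef_pos": TCP position; "ee_rot": TCP orientation; "ft_force": force on the tool from outside, world axes, zero at the start; "moment": the same for the moment, N m; "gripper_width": finger opening in m.
Only numpy, scipy, OpenCV 4.12 (cv2) and the standard library are available. Lean on these libraries where they do the work, as an engineer would, in place of code of your own. Each camera call takes 0.05 s, during which the arm holds its last target.

## Task

Load the drilled steel block that lies beside the locating nest into it: nose end first and tilted, in under the lip and against the spring plunger, then rock the other end down past the tail stop until the block lies flat on the pocket's floor. Then swing the hold-down strap fully across the block's tail. Work by feel, because the fit is tight and the pocket's setting is not known exactly: never press or knock the block against the nest with more than about 40 N in all, and leave the bolt tin and the tape measure where they stand.

Things in the scene. Friction and masses are not known exactly. Their poses are not given: they have to be found in the camera images.
- block_center (a point): Centre of the loose drilled steel block, a bright ground block with round holes in its top, 76 mm long (its y axis) x 50 mm wide (its x axis) x 25 mm high (z up), about 0.6 kg. It lies flat on the table at the start; both ends are alike. Grip it across its 50 mm width. Home and at rest, its contacts with the nest (weight, plunger, tail stop) already add up to some 20 N
- nest_seat (a point): Where the block's centre belongs, nominally: 30.5 mm above the table, on the nest's fixed base plate (aluminium, 172 x 136 mm). x points along the pocket to the nose end, y across, z up. The pocket is a steel insert clamped on the base through oversize holes, set by hand: all of the pocket stands up to 5 mm off nominal in x and up to 2.5 mm in y, not turned. Find it by feel
- nest_floor (a point): Nominal middle of the pocket's flat floor, 18 mm above the table. Four side locators 12 mm high rise from the floor with faces at y = +-25.8 mm (0.8 mm of play to each side of the block). They stand at x = -44 to -29 and 16 to 43 mm; between them fingers have free room. Their inner top edges have 1.5 mm chamfers
- nest_tail (a point): Nominal middle of the tail stop's inner face at its top, x = -38 mm: 36 mm wide, 10 mm thick, 8 mm above the floor, with a 1.5 mm chamfer at the inner top edge. Home, the block's tail end stands inside it
- nest_nose (a point): Nominal middle of the nose block's solid face, x = 41 mm (3 mm of play for the level block), 12.5 mm above the floor. A spring plunger, 10 mm thick, stands out from it to x = 35.9 mm; it yields at 5 N, takes 11 N when flush, and pushes the freed block back to the tail stop. Over it a fixed lip reaches to x = 34.5 mm, 27 to 34 mm above the floor, 60 mm wide: the block cannot go straight down
- strap_pivot (a point): On the upright hinge axis of the hold-down strap, at the height of the knob's middle (75 mm above the table); on the base, 33 mm toward the tail and 50 mm to +y of nest_seat. The strap's post is 18 mm thick
- strap_knob (a point): Middle of the upright red knob on the strap's free end: 16 mm thick, 28 mm high (14 mm above and below this point), 55 mm from strap_pivot. The strap is a dark steel bar 16 mm wide and 8 mm thick, 27 to 35 mm above the pocket's floor (2 mm above a block that lies flat), with the knob on top of it
- strap_arm (a joint): Angle of the hold-down strap, rad: 0 = parked, pointing away from the pocket to the tail side (the nest's -x); it grows counter-clockwise from above; at 1.57 it meets its stop, straight across the block's tail (pointing to the nest's -y). It stays where it is left; about 1.1 N at the knob moves it
- bolt_tin: A bystander: open round metal tin, 75 mm across and 62 mm high, standing behind the work; origin at the centre of its underside
- tape_measure: A bystander: yellow tape measure, 36 x 82 x 66 mm, standing at the right; origin at the centre of its underside

How it is judged:
By the outcome, as a careful person would: the job done as asked, in the order asked, and still so for the second after the job is handed in, with the robot touching nothing.
It also fails if it takes over 70 s, if anything falls off the work surface, if the arm or the gripper's body presses on something with over 40 N, if the wrist force passes 120 N, or if a joint passes its speed limit or range.

## Working session

There is one attempt and no reset: what is moved stays moved. The work goes in short steps, Python scripts to look and compute and a shell command to move; the robot and the scene stay as the last step left them, time stands still between calls to the robot, and variables do not carry over. Pictures are saved under pics/ and viewed, and the job is handed in when it is done.

```bash
ls; mkdir -p pics; python3 - <<'E'
from station import robot
import cv2,numpy as np
s=robot.state();print({k:np.round(v,3).tolist() for k,v in s.items()}, robot.tip_extent)
for n in("scene","top","wrist"):
    im=robot.camera(n);cv2.imwrite(f"pics/{n}0.png",cv2.cvtColor(im,cv2.COLOR_RGB2BGR));print(n,robot.camera_model(n))
E
```

```text
pics
{'t': 0.0, 'q': [-1.155, 0.616, -0.013, 1.425, 0.008, 1.103, -0.04], 'qvel': [-0.0, 0.001, 0.001, 0.0, 0.001, 0.001, -0.002], 'joint_efforts': [0.0, -46.922, 0.259, -17.103, 0.01, 0.01, -0.0], 'eef_pos': [0.278, 0.587, 0.249], 'ee_rot': [2.654, 1.679, -0.003], 'ft_force': [-0.358, -0.022, -0.285], 'moment': [-0.004, 0.072, 0.041], 'gripper_width': 0.085} 0.019
scene {'mtx': array([[443.00266091,   0.        , 314.88953554],
       [  0.        , 443.00266091, 197.11052585],
       [  0.        ,   0.        ,   1.        ]]), 'rvec': array([ 2.11728418, -1.032173  ,  0.43422573]), 'tvec': array([-0.47402565,  0.3150379 ,  0.93757938])}
top {'mtx': array([[413.91982986,   0.        , 321.99194037],
       [  0.        , 413.91982986, 201.14852142],
       [  0.        ,   0.        ,   1.        ]]), 'rvec': array([ 2.06823149, -2.14371073,  0.22457341]), 'tvec': array([-0.09246994,  0.61317418,  1.19886662])}
wrist {'mtx': array([[309.70691629,   0.        , 319.16854248],
       [  0.        , 309.70691629, 204.11120932],
       [  0.        ,   0.        ,   1.        ]]), 'T_tool_cam': array([[ 9.99999312e-01, -9.56214634e-04,  6.79855357e-04,
        -2.65218064e-04],
       [ 6.90112570e-04,  9.47999295e-01,  3.18271677e-01,
        -8.09520183e-02],
       [-9.48838434e-04, -3.18270989e-01,  9.47999302e-01,
        -1.22998785e-01],
       [ 0.00000000e+00,  0.00000000e+00,  0.00000000e+00,
         1.00000000e+00]])}
```

View pics/scene0.png

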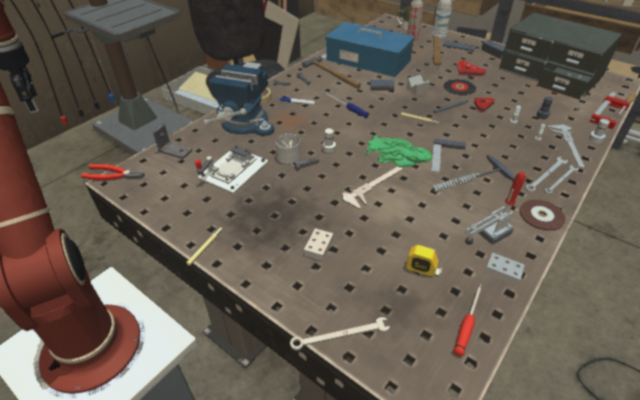

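View pics/top0.png

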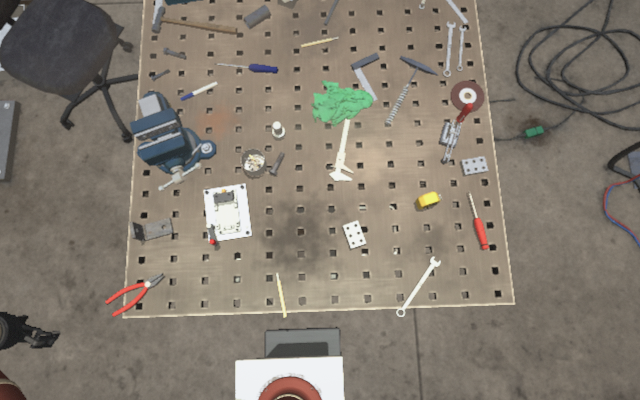

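View pics/wrist0.png

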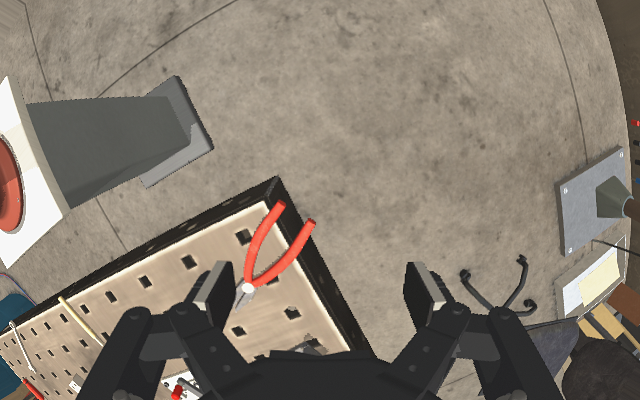

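```bash
python3 - <<'E'
import cv2
a=cv2.imread("pics/top0.png")[170:265,190:385];cv2.imwrite("pics/tz.png",cv2.resize(a,None,fx=4,fy=4,interpolation=cv2.INTER_CUBIC))
a=cv2.imread("pics/scene0.png")[120:270,180:350];cv2.imwrite("pics/sz.png",cv2.resize(a,None,fx=4,fy=4,interpolation=cv2.INTER_CUBIC)[:600])
E
```

```text
(no output)
```

View pics/tz.png

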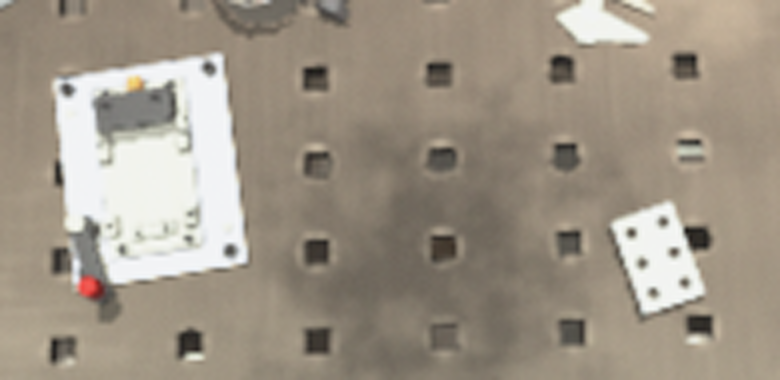

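View pics/sz.png

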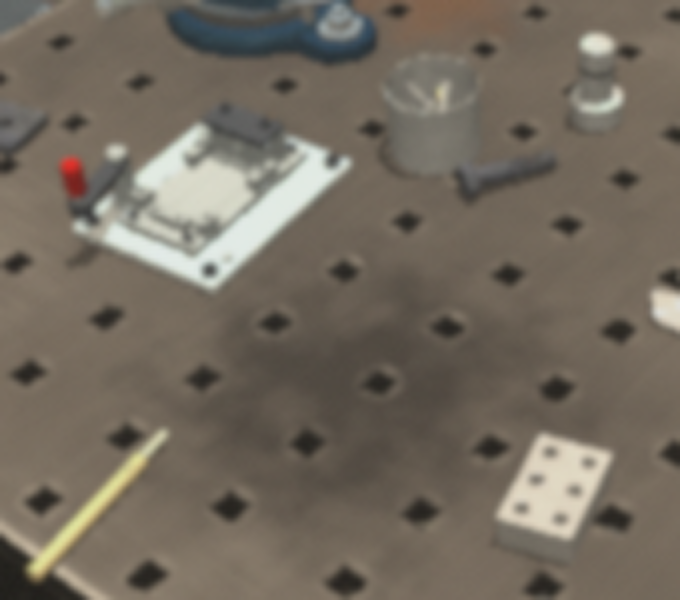

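```bash
cat > h.py <<'E'
import numpy as np,cv2
from station import robot
def ray(name,uv):
    m=robot.camera_model(name);R=cv2.Rodrigues(m["rvec"])[0]
    d=R.T@np.linalg.inv(m["mtx"])@[uv[0],uv[1],1];return -R.T@m["tvec"],d
def onz(name,uv,z):
    c,d=ray(name,uv);return c+d*(z-c[2])/d[2]
def wray(uv,s):
    m=robot.camera_model("wrist");k=m["mtx"];a=(np.array(uv,float)-k[:2,2])/k[0,0];r=np.hypot(*a)
    dc=np.r_[np.sin(r)*a/max(r,1e-9),np.cos(r)];T=m["T_tool_cam"];R=cv2.Rodrigues(np.array(s["ee_rot"]))[0]
    return np.array(s["eef_pos"])+R@T[:3,3],R@T[:3,:3]@dc
def wonz(uv,s,z):
    c,d=wray(uv,s);return c+d*(z-c[2])/d[2]
def mask_rect(name,im,box,thr,z):
    x0,y0,x1,y1=box;g=im[y0:y1,x0:x1].min(2)>thr
    cs,_=cv2.findContours(g.astype(np.uint8),cv2.RETR_EXTERNAL,cv2.CHAIN_APPROX_NONE)
    c=max(cs,key=cv2.contourArea)[:,0]+[x0,y0]
    P=np.array([onz(name,p,z)[:2] for p in c]);r=cv2.minAreaRect((P*1000).astype(np.float32));return r,c
E
python3 - <<'E'
import cv2
from h import *
for n,bb,nb in(("top",(335,215,375,255),(195,175,260,245)),("scene",(295,220,345,262),(190,140,275,195))):
    im=cv2.imread(f"pics/{n}0.png")[:,:,::-1]
    for th in(150,170,190): print(n,th,mask_rect(n,im,bb,th,.025)[0],mask_rect(n,im,nb,th,.008)[0])
im=cv2.imread("pics/top0.png")[:,:,::-1].astype(int)
for n in("top","scene"):
    im=cv2.imread(f"pics/{n}0.png")[:,:,::-1].astype(int)
    m=(im[...,0]>140)&(im[...,1]<80)
    l,k,st,ce=cv2.connectedComponentsWithStats(m.astype(np.uint8))
    for i in range(1,l):
        if st[i,4]>8: print(n,ce[i],st[i],onz(n,ce[i],.075))
E
```

```text
top 150 ((511.44921875, -210.42869567871094), (77.64762115478516, 52.77992248535156), 16.424428939819336) ((597.9739990234375, 190.2596435546875), (174.31524658203125, 139.7967071533203), 6.968784809112549)
top 170 ((511.251708984375, -210.16510009765625), (77.8070068359375, 51.865028381347656), 17.2353458404541) ((597.807373046875, 190.24114990234375), (173.62901306152344, 139.17364501953125), 6.968197822570801)
top 190 ((510.691650390625, -209.9082489013672), (76.7084732055664, 50.64860153198242), 16.90316390991211) ((597.9502563476562, 190.44508361816406), (173.32020568847656, 138.8418731689453), 6.999963283538818)
scene 150 ((510.03082275390625, -211.9263458251953), (76.07611846923828, 48.708229064941406), 16.464351654052734) ((597.2432861328125, 188.1853790283203), (175.1688995361328, 139.3166046142578), 7.088907241821289)
scene 170 ((510.14947509765625, -212.22406005859375), (72.08900451660156, 45.74879837036133), 16.810434341430664) ((596.92041015625, 187.87991333007812), (172.68162536621094, 136.12901306152344), 7.393605709075928)
scene 190 ((510.59149169921875, -212.63421630
[... 1031 characters left out ...]
471] [195 160   5   4  17] [0.5023319  0.22532112 0.075     ]
scene [103.796 171.26 ] [ 81 164  42  14 250] [0.31160331 0.40132393 0.075     ]
scene [521.68571429 174.74285714] [519 172   6   7  35] [ 1.00541265 -0.53218342  0.075     ]
scene [ 54.14427861 248.52736318] [ 47 239  15  20 201] [0.07725255 0.23667359 0.075     ]
scene [ 25.33974359 261.14102564] [  4 248  43  25 468] [0.01695849 0.25283071 0.075     ]
scene [464.80940594 333.46534653] [455 314  20  41 404] [ 0.46011043 -0.61463289  0.075     ]
scene [125.29347826 349.95108696] [108 340  26  26 184] [ 0.03002956 -0.11904869  0.075     ]
scene [ 79.34285714 380.46326531] [ 56 363  51  27 490] [-0.05681039 -0.10459838  0.075     ]
```

```bash
python3 -m handwheel '[[0.02,-0.03,0,0,0,0.06,1],[0.035,-0.04,0,0,0,0.06,1],[0.04,-0.04,0,0,0,0.06,1],[0.04,-0.04,0,0,0,0.06,1],[0.04,-0.04,0,0,0,0.06,1]]'; python3 -m handwheel '[[0.04,-0.04,0,0,0,0.06,1],[0.04,-0.04,0,0,0,0.06,1],[0.04,-0.04,0,0,0,0.06,1],[0.04,-0.04,0,0,0,0.06,1],[0.035,-0.03,0,0,0,0.025,1]]'
python3 - <<'E'
from h import *
s=robot.state();im=robot.camera("wrist");cv2.imwrite("pics/w1.png",im[:,:,::-1]);print(s["t"],s["eef_pos"],s["ee_rot"],s["q"])
E
```

```text
t: 0.57
eef_pos: [0.4152, 0.4359, 0.2501]
ee_rot: [2.37, 2.061, -0.001]
ft_force: [0.5, 0.4, 0.4]
gripper_width: 0.085
t: 0.98
eef_pos: [0.5647, 0.2903, 0.2501]
ee_rot: [-2.079, -2.355, 0.002]
ft_force: [1.0, 0.4, 0.1]
gripper_width: 0.0851
0.9833 [0.56465213 0.29027366 0.25011109] [-2.07909145e+00 -2.35488333e+00  1.87786443e-03] [-0.42523844  0.59483641 -0.14447577  1.46746104  0.09140496  1.08708746
  1.10717467]
```

```bash
python3 -m handwheel '[[0.03,-0.035,0,0,0,0,1],[0.03,-0.035,0,0,0,0,1],[0.02,-0.02,0,0,0,0,1],[0,0,0,0,0,0,1]]'
python3 - <<'E'
from h import *
s=robot.state();im=robot.camera("wrist");cv2.imwrite("pics/w2.png",im[:,:,::-1]);print(s["t"],s["eef_pos"],s["ee_rot"])
import json;json.dump({k:np.array(v).tolist() for k,v in s.items()},open("s2.json","w"))
E
```

```text
t: 1.37
eef_pos: [0.643, 0.1994, 0.2491]
ee_rot: [2.092, 2.334, -0.006]
ft_force: [0.4, -1.8, 0.1]
gripper_width: 0.0849
1.3667 [0.6430401  0.19938342 0.24912209] [ 2.09219352  2.3335512  -0.00591306]
```

View pics/w2.png

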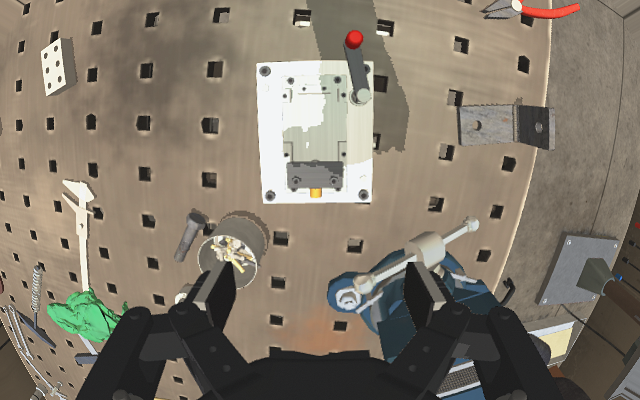

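```bash
python3 - <<'E'
import cv2
a=cv2.imread("pics/w2.png")[20:215,240:395];cv2.imwrite("pics/w2z.png",cv2.resize(a,None,fx=3.07,fy=3.07,interpolation=cv2.INTER_CUBIC))
import numpy as np
E
```

```text
(no output)
```

View pics/w2z.png

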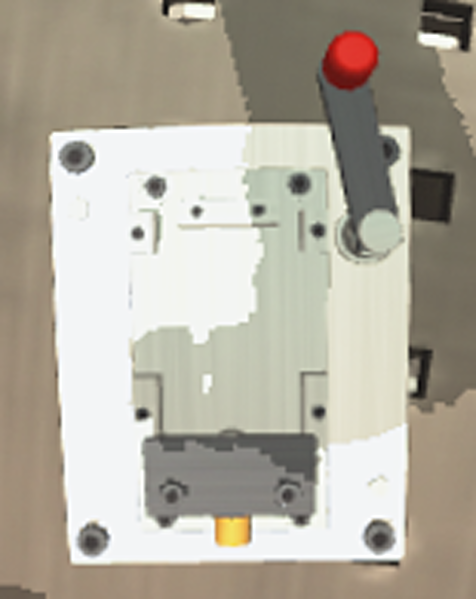

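```bash
python3 - <<'E'
from h import *
import json
s=json.load(open("s2.json"))
Z=lambda x,y:(240+x/3.07,20+y/3.07)
S=np.array([0.598,0.190]);a=np.deg2rad(7);R=np.array([[np.cos(a),np.sin(a)],[-np.sin(a),np.cos(a)]])
pr=lambda n,x,y,z:print(n,np.round(wonz(Z(x,y),s,z)[:2]*1000,1),np.round(R@(wonz(Z(x,y),s,z)[:2]-S)*1000,1))
for n,x,y in(("TL",52,130),("TR",409,127),("BL",72,562),("BR",404,560)):
    pr(n,x,y,.010)
pr("locL nose",160,400,.03);pr("locR nose",302,400,.03)
pr("locL tail",157,230,.03);pr("locR tail",302,230,.03)
pr("tailstop L",180,226,.026);pr("tailstop R",277,226,.026)
pr("lip L",146,437,.052);pr("lip R",318,443,.052)
pr("nose loc start",150,374,.03);pr("knob",350,52,.089);pr("pivot",381,231,.055)
# block corners
im=cv2.imread("pics/w2.png");g=(im.min(2)>170).astype(np.uint8);g[:,90:]=0;g[:25]=0;g[110:]=0
cs,_=cv2.findContours(g,0,1);c=max(cs,key=cv2.contourArea)[:,0]
P=np.array([wonz(p,s,.025)[:2] for p in c]);print(len(c),cv2.minAreaRect((P*1000).astype(np.float32)))
g=(im.min(2)>170).astype(np.uint8);g[:,:245]=0;g[:,385:]=0
E
```

```text
TL [520.3 111.2] [-86.7 -68.7]
TR [505.3 244.3] [-85.3  65.2]
BL [690.5 132.1] [ 84.7 -68.7]
BR [674.7 265.8] [85.4 65.9]
locL nose [617.7 163.9] [ 16.4 -28.3]
locR nose [612.2 215.2] [17.2 23.3]
locL tail [556.4 157. ] [-45.3 -27.7]
locR tail [551.  207.9] [-44.4  23.5]
tailstop L [554.1 164.7] [-46.6 -19.8]
tailstop R [550.5 199.1] [-46.   14.8]
lip L [627.5 162. ] [ 25.8 -31.4]
lip R [623.2 220.9] [28.7 27.6]
nose loc start [608.6 159.5] [  6.8 -31.6]
knob [497.4 213. ] [-97.1  35.1]
pivot [548.7 232.6] [-43.7  48.3]
126 ((511.0169677734375, -211.01602172851562), (75.4486083984375, 49.776668548583984), 17.0835018157959)
```

```bash
python3 -m handwheel '[[-0.008,-0.03,0,0,0,0.02,1],[-0.012,-0.04,0,0,0,0.02,1],[-0.014,-0.04,-0.01,0,0,0.02,1],[-0.014,-0.04,-0.01,0,0,0.02,1],[-0.014,-0.04,-0.01,0,0,0.02,1]]';python3 -m handwheel '[[-0.014,-0.04,-0.01,0,0,0.02,1],[-0.014,-0.04,-0.01,0,0,0.02,1],[-0.014,-0.04,-0.01,0,0,0.02,1],[-0.014,-0.04,-0.02,0,0,0.01,1],[-0.014,-0.04,-0.02,0,0,0,1]]';python3 -m handwheel '[[-0.006,-0.022,-0.02,0,0,0,1],[0,0,-0.02,0,0,0,1],[0,0,0,0,0,0,1]]'
python3 - <<'E'
from h import *
s=robot.state();im=robot.camera("wrist");cv2.imwrite("pics/w3.png",im[:,:,::-1]);print(s["t"],s["eef_pos"],s["ee_rot"])
import json;json.dump({k:np.array(v).tolist() for k,v in s.items()},open("s3.json","w"))
E
```

```text
t: 1.83
eef_pos: [0.5764, 0.0251, 0.2214]
ee_rot: [-1.956, -2.457, -0.001]
ft_force: [0.9, -0.4, 0.9]
gripper_width: 0.0854
t: 2.25
eef_pos: [0.5124, -0.1612, 0.1574]
ee_rot: [1.871, 2.523, 0.002]
ft_force: [0.9, 0.2, -0.4]
gripper_width: 0.0854
t: 2.5
eef_pos: [0.5035, -0.1832, 0.114]
ee_rot: [-1.873, -2.513, 0.004]
ft_force: [-1.4, 1.1, -0.0]
gripper_width: 0.0854
2.5 [ 0.50351052 -0.18318196  0.11400113] [-1.87272132 -2.51267942  0.00409933]
```

View pics/w3.png

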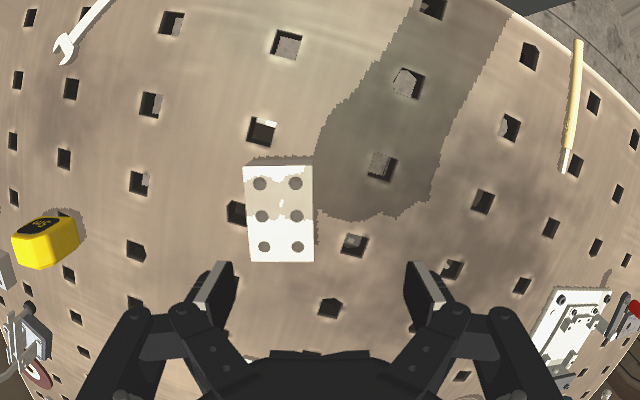

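```bash
python3 - <<'E'
from h import *
import json
s=json.load(open("s3.json"))
P=np.array([wonz(p,s,.025)[:2]*1000 for p in((243,167),(312,165),(314,261),(249,262))]);print(P,P.mean(0))
d=(P[3]+P[2]-P[0]-P[1])/2;w=P[1]-P[0];print(np.hypot(*d),np.hypot(*w),np.degrees(np.arctan2(d[1],d[0])),np.degrees(np.arctan2(w[1],w[0])))
r=cv2.Rodrigues(np.array(s["ee_rot"]))[0];print(r.round(3))
E
```

```text
[[ 482.15649202 -246.32473585]
 [ 467.3228783  -199.41708512]
 [ 539.21203711 -177.01481017]
 [ 555.53277084 -226.03178615]] [ 511.05604457 -212.19710432]
75.70490336583619 49.19719293491273 16.378684008074664 107.54852511703416
[[-0.286  0.958 -0.008]
 [ 0.958  0.286  0.003]
 [ 0.005 -0.007 -1.   ]]
```

```bash
python3 -m handwheel '[[0.001,-0.02,-0.005,0,0,0,1],[0.0005,-0.0103,-0.02,0,0,0,1],[0,0,-0.025,0,0,0,0.7],[0,0,-0.022,0,0,0,0.7],[0,0,0,0,0,0,0.7]]'
```

```text
t: 2.97
eef_pos: [0.5075, -0.2104, 0.0432]
ee_rot: [-1.866, -2.52, -0.0]
ft_force: [-0.6, 0.2, 0.8]
gripper_width: 0.0726
```

```bash
python3 -m handwheel '[[-0.0025,-0.003,-0.014,0,0,0,0.5],[0,0,-0.009,0,0,0,0.5],[0,0,0,0,0,0,0.3]]' 60;python3 -m handwheel '[[0,0,0,0,0,0,0],[0,0,0,0,0,0,-0.3],[0,0,0,0,0,0,-0.6],[0,0,0,0,0,0,-1]]' 60
```

```text
t: 3.22
eef_pos: [0.5061, -0.2151, 0.0223]
ee_rot: [-1.871, -2.522, -0.001]
ft_force: [0.2, 0.7, 0.0]
gripper_width: 0.0556
t: 3.55
eef_pos: [0.5065, -0.2154, 0.0233]
ee_rot: [1.872, 2.522, 0.002]
ft_force: [-0.0, 2.6, 4.7]
gripper_width: 0.0484
```

```bash
python3 -m handwheel '[[0,0,0.005,0,0,0,-1],[0,0,0.02,0,0,0,-1],[0,0,0.03,0,0,0,-1],[0,0,0.03,0,0,0,-1],[0,0,0,0,0,0,-1]]' 100;python3 - <<'E'
from h import *
s=robot.state();im=robot.camera("wrist");cv2.imwrite("pics/w4.png",im[:,:,::-1]);print(s["t"],s["eef_pos"],s["ee_rot"],s["ft_force"],s["moment"],s["gripper_width"])
import json;json.dump({k:np.array(v).tolist() for k,v in s.items()},open("s4.json","w"))
E
```

```text
t: 3.97
eef_pos: [0.5088, -0.2189, 0.1123]
ee_rot: [1.87, 2.511, 0.003]
ft_force: [2.2, -0.5, -4.5]
gripper_width: 0.0478
3.9667 [ 0.50879547 -0.21887447  0.11228248] [1.86952074 2.51136195 0.00301922] [ 2.15435698 -0.46952602 -4.53823178] [-0.09490591 -0.21446412  0.01164287] 0.04782645126232285
```

View pics/w4.png

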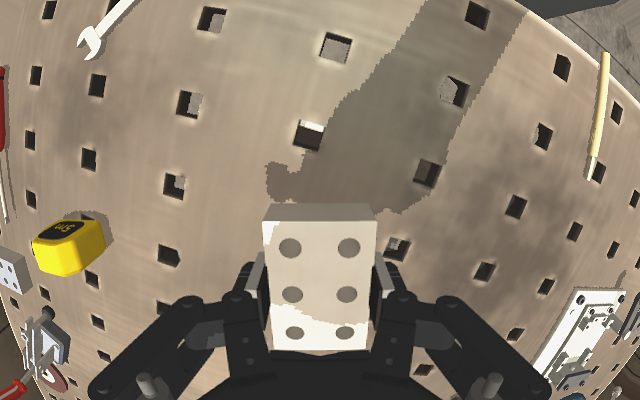

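```bash
python3 - <<'E'
from h import *
import json
s=json.load(open("s4.json"))
R=cv2.Rodrigues(np.array(s["ee_rot"]))[0]
print(R.round(3))
for zt in(-.0017,-.004):
  for p in((263,220),(377,220),(274,350),(367,350)):
    c,d=wray(p,s);c=R.T@(c-s["eef_pos"]);d=R.T@d;q=c+d*(zt-c[2])/d[2];print(zt,p,np.round(q*1000,1))
E
```

```text
[[-0.287  0.958  0.01 ]
 [ 0.958  0.287 -0.005]
 [-0.007  0.008 -1.   ]]
-0.0017 (263, 220) [-24.5 -33.4  -1.7]
-0.0017 (377, 220) [ 24.  -33.4  -1.7]
-0.0017 (274, 350) [-25.2  43.2  -1.7]
-0.0017 (367, 350) [25.4 43.3 -1.7]
-0.004 (263, 220) [-24.  -34.3  -4. ]
-0.004 (377, 220) [ 23.6 -34.3  -4. ]
-0.004 (274, 350) [-24.8  40.9  -4. ]
-0.004 (367, 350) [24.9 41.  -4. ]
```

```bash
python3 - <<'E'
from h import *
for p in((215,148),(185,185),(160,95),(135,140)):print(p,onz("top",p,0)[:2].round(3),onz("top",p,.1)[:2].round(3))
for p in((240,68),(215,75),(245,132),(272,122)): print("scene",p,onz("scene",p,0)[:2].round(3),onz("scene",p,.12)[:2].round(3))
print(onz("top",(254,162),.03))
E
```

```text
(215, 148) [0.817 0.234] [0.781 0.207]
(185, 185) [0.694 0.329] [0.667 0.295]
(160, 95) [1.016 0.426] [0.964 0.385]
(135, 140) [0.856 0.502] [0.816 0.455]
scene (240, 68) [1.091 0.663] [0.929 0.475]
scene (215, 75) [0.985 0.701] [0.837 0.508]
scene (245, 132) [0.766 0.307] [0.649 0.17 ]
scene (272, 122) [0.867 0.275] [0.736 0.142]
[0.75409469 0.0995178  0.03      ]
```

```bash
python3 -m handwheel '[[0.004,0.02,0.015,0,0,-0.01,-1],[0.012,0.037,0.015,0,0,-0.02,-1],[0.013,0.039,0.015,0,0,-0.02,-1],[0.013,0.039,0.013,0,0,-0.02,-1],[0.013,0.039,0,0,0,-0.02,-1]]';python3 -m handwheel '[[0.013,0.039,0,0,0,-0.02,-1],[0.013,0.039,0,0,0,-0.02,-1],[0.013,0.039,0,0,0,-0.02,-1],[0.013,0.039,0,0,0,-0.017,-1],[0.013,0.039,0,0,0,0,-1]]';python3 -m handwheel '[[0.012,0.035,0,0,0,0,-1],[0.006,0.02,0,0,0,0,-1],[0,0.01,0,0,0,0,-1],[0,0,0,0,0,0,-1]]'; python3 - <<'E'
from h import *
import json
s=robot.state();im=robot.camera("wrist");cv2.imwrite("pics/w5.png",im[:,:,::-1]);print(s["t"],s["eef_pos"],s["ee_rot"])
json.dump({k:np.array(v).tolist() for k,v in s.items()},open("s5.json","w"));R=cv2.Rodrigues(np.array(s["ee_rot"]))[0]
print(R.round(3),np.degrees(np.arctan2(R[1,0],R[0,0])))
E
```

```text
t: 4.43
eef_pos: [0.5603, -0.0455, 0.1647]
ee_rot: [1.988, 2.43, -0.0]
ft_force: [2.0, 0.2, -5.9]
gripper_width: 0.0475
t: 4.85
eef_pos: [0.6234, 0.1499, 0.1612]
ee_rot: [-2.078, -2.353, 0.009]
ft_force: [2.0, -0.7, -5.0]
gripper_width: 0.0475
t: 5.18
eef_pos: [0.6403, 0.2179, 0.1609]
ee_rot: [-2.069, -2.358, 0.005]
ft_force: [-1.4, 1.6, -5.5]
gripper_width: 0.0477
5.1833 [0.64030133 0.21794039 0.16090134] [-2.06865488 -2.35797888  0.00509581]
[[-0.13   0.991 -0.006]
 [ 0.991  0.13   0.001]
 [ 0.001 -0.006 -1.   ]] 97.47880966293475
```

View pics/w5.png

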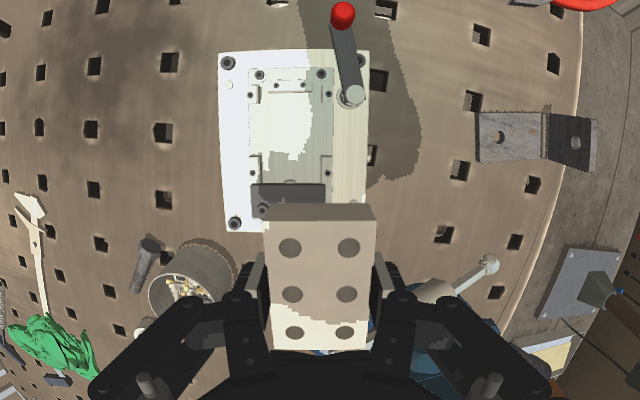

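```bash
python3 - <<'E'
import cv2
a=cv2.imread("pics/w5.png")[45:215,205:385];cv2.imwrite("pics/w5z.png",cv2.resize(a,None,fx=3.5,fy=3.5,interpolation=cv2.INTER_CUBIC))
E
```

```text
(no output)
```

View pics/w5z.png

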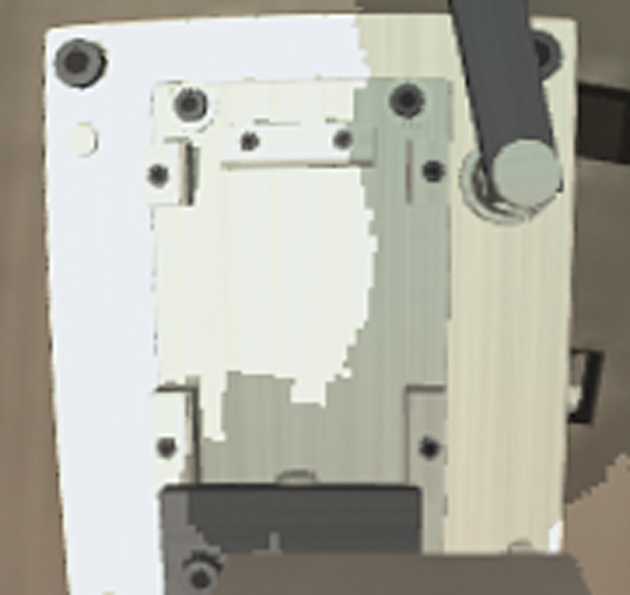

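```bash
python3 - <<'E'
from h import *
import json
s=json.load(open("s5.json"))
Z=lambda x,y:(205+x/3.5,45+y/3.5)
S=np.array([0.598,0.190]);a=np.deg2rad(7);R=np.array([[np.cos(a),np.sin(a)],[-np.sin(a),np.cos(a)]])
pr=lambda n,x,y,z:print(n,np.round(wonz(Z(x,y),s,z)[:2]*1000,1),np.round(R@(wonz(Z(x,y),s,z)[:2]-S)*1000,1))
pr("plTL",47,30,.01);pr("plTR",577,18,.01);pr("plL",70,590,.01);pr("plR",563,545,.01)
pr("noseL bot",199,440,.018);pr("noseL top",187,440,.03);pr("noseR top",406,440,.03)
pr("tailL bot",196,170,.018);pr("tailL top",180,170,.03);pr("tailR",408,170,.03)
pr("ts L bot",222,165,.018);pr("ts R bot",373,163,.018);pr("ts top",300,156,.026)
pr("lip L",163,490,.052);pr("lip R",420,487,.052)
pr("nose loc start",165,387,.03);pr("nlsR",425,387,.03)
pr("pivot top",525,172,.055)
T=np.array(s["eef_pos"])[:2];print("tcp",R@(T-S)*1000)
E
```

```text
plTL [521.4 111.3] [-85.6 -68.8]
plTR [504.5 244.4] [-86.2  65.4]
plL [671.7 129.3] [ 65.7 -69.2]
plR [641.3 261.8] [51.7 66. ]
noseL bot [623.3 164.1] [ 21.9 -28.8]
noseL top [620.8 163. ] [ 19.3 -29.5]
noseR top [614.3 215.7] [19.3 23.5]
tailL bot [555.7 156.6] [-46. -28.]
tailL top [556.3 155. ] [-45.7 -29.6]
tailR [550.6 207.8] [-44.9  23.4]
ts L bot [553.9 162.8] [-47.1 -21.6]
ts R bot [549.5 199.3] [-47.   15.1]
ts top [550.2 182.3] [-48.4  -1.8]
lip L [627.7 162.2] [ 26.1 -31.2]
lip R [619.8 219.4] [25.2 26.5]
nose loc start [608.4 156.5] [  6.2 -34.5]
nlsR [600.9 218.5] [ 6.4 27.9]
pivot top [548.5 231.9] [-44.   47.6]
tcp [45.39109566 22.57688945]
```

```bash
python3 -m handwheel '[[-0.015,-0.008,-0.01,0,0,-0.007,-1],[-0.02,-0.011,-0.015,-0.0092,0.075,0,-1],[-0.02,-0.01,-0.02,-0.0092,0.075,0,-1],[-0.007,-0.004,-0.02,-0.0092,0.075,0,-1],[0,0,0,0,0,0,-1]]';python3 -m handwheel '[[0,0,0,0,0,0,-1],[0,0,0,0,0,0,-1]]'
cat > st.py <<'E'
from h import *
s=robot.state();R=cv2.Rodrigues(np.array(s["ee_rot"]))[0]
C=np.array([.5897,.1864,.018]);a=np.deg2rad(7.05);N=np.array([[np.cos(a),np.sin(a),0],[-np.sin(a),np.cos(a),0],[0,0,1]])
Q=N@R
p=N@(np.array(s["eef_pos"])-C)*1000
print("t",round(s["t"],2),"tcp XYZ",p.round(2),"F",(N@np.array(s["ft_force"])).round(1),"M",(N@np.array(s["moment"])).round(2))
print("tilt",np.degrees(np.arctan2(-Q[2,1],Q[0,1])).round(2),"yawerr",np.degrees(np.arctan2(-Q[0,0],Q[1,0])).round(2),"roll",np.degrees(np.arcsin(Q[2,0])).round(2))
for n,v in(("noseB",(0,42.8,23.3)),("noseT",(0,42.8,-1.7)),("tailB",(0,-33.2,23.3)),("tailT",(0,-33.2,-1.7))):print(n,(p+Q@v).round(1),end=" ")
print()
E
python3 st.py
```

```text
t: 5.65
eef_pos: [0.5781, 0.1737, 0.0935]
ee_rot: [-1.984, -2.218, 0.275]
ft_force: [-0.6, -0.5, -7.5]
gripper_width: 0.048
t: 5.82
eef_pos: [0.5821, 0.1801, 0.1]
ee_rot: [-1.984, -2.229, 0.25]
ft_force: [0.7, 0.8, -3.9]
gripper_width: 0.0477
t 5.82 tcp XYZ [-8.34 -5.29 82.04] F [ 0.8  0.7 -3.9] M [ 0.07 -0.47  0.04]
tilt 12.76 yawerr -0.39 roll -0.06
noseB [28.3 -5.6 49.9] noseT [33.8 -5.6 74.2] tailB [-45.9  -5.1  66.7] tailT [-40.3  -5.1  91. ]
```

```bash
python3 -m handwheel '[[-0.002,0.0024,-0.01,0,0,0.007,-1],[-0.0023,0.0024,-0.015,0,0,0,-1],[0,0,-0.007,0,0,0,-1],[0,0,0,0,0,0,-1],[0,0,0,0,0,0,-1]]';python3 st.py;  python3 - <<'E'
from h import *
import json
s=robot.state();im=robot.camera("wrist");cv2.imwrite("pics/w6.png",im[:,:,::-1])
json.dump({k:np.array(v).tolist() for k,v in s.items()},open("s6.json","w"))
im=robot.camera("scene");cv2.imwrite("pics/sc6.png",cv2.resize(im[120:210,180:290,::-1],None,fx=6,fy=6,interpolation=cv2.INTER_CUBIC))
E
```

```text
t: 6.23
eef_pos: [0.5765, 0.1861, 0.0674]
ee_rot: [-1.972, -2.237, 0.255]
ft_force: [0.2, -0.0, -5.7]
gripper_width: 0.0479
t 6.23 tcp XYZ [-13.19   1.3   49.37] F [ 0.2 -0.1 -5.7] M [-0.04 -0.44 -0.04]
tilt 12.96 yawerr 0.17 roll -0.07
noseB [23.3  1.4 17.1] noseT [28.9  1.4 41.4] tailB [-50.8   1.2  34.1] tailT [-45.2   1.2  58.5]
```

View pics/w6.png

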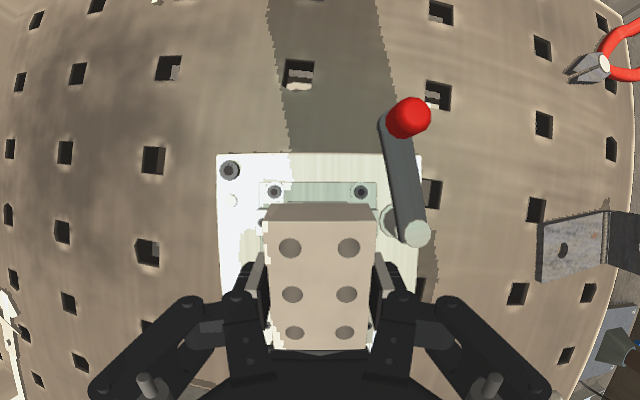

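View pics/sc6.png

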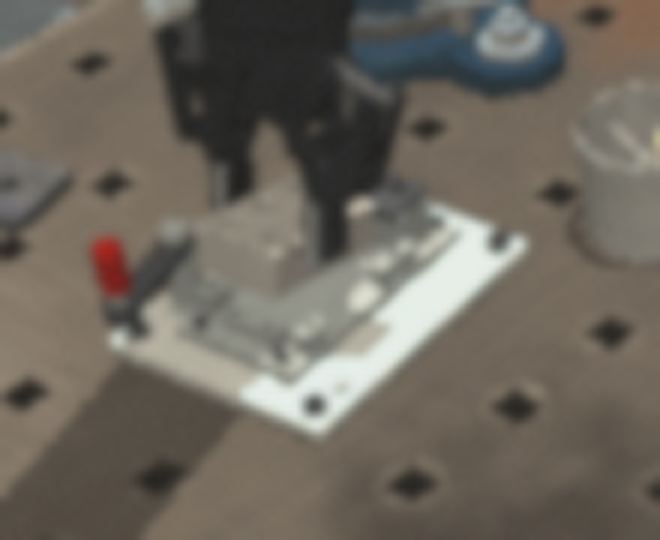

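```bash
python3 -m handwheel '[[0.0011,-0.0009,-0.003,0,0,-0.002,-1],[0,0,-0.002,0,0,0,-1],[0,0,0,0,0,0,-1],[0,0,0,0,0,0,-1]]';python3 st.py
```

```text
t: 6.67
eef_pos: [0.5775, 0.1848, 0.0621]
ee_rot: [-1.975, -2.234, 0.256]
ft_force: [0.0, 0.2, -6.5]
gripper_width: 0.0479
t 6.67 tcp XYZ [-12.33  -0.06  44.07] F [ 0.1  0.2 -6.5] M [-0.02 -0.39  0.04]
tilt 13.01 yawerr 0.0 roll -0.06
noseB [24.1 -0.1 11.7] noseT [29.8 -0.1 36.1] tailB [-49.9  -0.1  28.8] tailT [-44.3  -0.   53.2]
```

```bash
python3 -m handwheel '[[0,0.0003,-0.0015,0,0,0,-1],[0,0,-0.0015,0,0,0,-1],[0,0,0,0,0,0,-1]]';python3 st.py
```

```text
t: 6.92
eef_pos: [0.5773, 0.1853, 0.0588]
ee_rot: [-1.974, -2.234, 0.256]
ft_force: [0.9, 0.2, -5.4]
gripper_width: 0.0478
t 6.92 tcp XYZ [-12.47   0.46  40.77] F [ 0.9  0.1 -5.4] M [-0.01 -0.42  0.  ]
tilt 13.03 yawerr 0.02 roll -0.05
noseB [24.   0.4  8.4] noseT [29.6  0.5 32.8] tailB [-50.1   0.4  25.6] tailT [-44.4   0.5  49.9]
```

```bash
python3 -m handwheel '[[0,0,-0.0015,0,0,0,-1],[0,0,-0.0015,0,0,0,-1],[0,0,0,0,0,0,-1]]';python3 st.py
```

```text
t: 7.17
eef_pos: [0.5773, 0.1852, 0.0558]
ee_rot: [-1.974, -2.234, 0.256]
ft_force: [-0.3, -0.1, -6.1]
gripper_width: 0.0476
t 7.17 tcp XYZ [-12.48   0.38  37.8 ] F [-0.3 -0.  -6.1] M [ 0.03 -0.4   0.03]
tilt 13.03 yawerr 0.02 roll -0.06
noseB [24.   0.4  5.5] noseT [29.6  0.4 29.8] tailB [-50.1   0.4  22.6] tailT [-44.4   0.4  46.9]
```

```bash
python3 -m handwheel '[[0,0,-0.0015,0,0,0,-1],[0,0,-0.0015,0,0,0,-1],[0,0,0,0,0,0,-1]]';python3 st.py
```

```text
t: 7.42
eef_pos: [0.5773, 0.1852, 0.0528]
ee_rot: [-1.974, -2.234, 0.256]
ft_force: [-0.1, 0.1, -6.2]
gripper_width: 0.0478
t 7.42 tcp XYZ [-12.46   0.36  34.8 ] F [-0.1  0.1 -6.2] M [-0.03 -0.46  0.02]
tilt 13.02 yawerr 0.02 roll -0.06
noseB [24.   0.3  2.5] noseT [29.6  0.4 26.8] tailB [-50.1   0.3  19.6] tailT [-44.4   0.4  43.9]
```

```bash
python3 -m handwheel '[[0,0,-0.001,0,0,0,-1],[0,0,0,0,0,0,-1]]';python3 -m handwheel '[[0,0,-0.0007,0,0,0,-1],[0,0,0,0,0,0,-1]]';python3 st.py
```

```text
t: 7.58
eef_pos: [0.5774, 0.1853, 0.052]
ee_rot: [-1.974, -2.234, 0.256]
ft_force: [-0.1, 0.1, -5.9]
gripper_width: 0.0478
t: 7.75
eef_pos: [0.5775, 0.1853, 0.0514]
ee_rot: [-1.974, -2.234, 0.255]
ft_force: [0.9, 0.5, -5.8]
gripper_width: 0.0478
t 7.75 tcp XYZ [-12.28   0.43  33.37] F [ 0.9  0.4 -5.8] M [ 0.01 -0.53 -0.  ]
tilt 13.0 yawerr 0.02 roll -0.05
noseB [24.2  0.4  1. ] noseT [29.8  0.4 25.4] tailB [-49.9   0.4  18.1] tailT [-44.2   0.4  42.5]
```

```bash
python3 -m handwheel '[[0,0,-0.0006,0,0,0,-1],[0,0,0,0,0,0,-1]]';python3 -m handwheel '[[0,0,-0.0006,0,0,0,-1],[0,0,0,0,0,0,-1]]';python3 st.py
```

```text
t: 7.92
eef_pos: [0.5775, 0.1853, 0.0508]
ee_rot: [-1.974, -2.234, 0.255]
ft_force: [-0.3, 0.1, -5.6]
gripper_width: 0.0477
t: 8.08
eef_pos: [0.5775, 0.1854, 0.0505]
ee_rot: [-1.974, -2.234, 0.255]
ft_force: [-1.6, -0.1, -3.4]
gripper_width: 0.0477
t 8.08 tcp XYZ [-12.23   0.46  32.53] F [-1.6  0.1 -3.4] M [-0.07 -0.27  0.03]
tilt 12.99 yawerr 0.02 roll -0.05
noseB [24.2  0.4  0.2] noseT [29.9  0.5 24.6] tailB [-49.8   0.4  17.3] tailT [-44.2   0.5  41.6]
```

```bash
python3 -m handwheel '[[0,0,0.0005,0,0,0,-1],[0.002,0.00025,0,0,0,0,-1],[0.002,0.00025,0,0,0,0,-1],[0,0,0,0,0,0,-1]]';python3 st.py
```

```text
t: 8.42
eef_pos: [0.5822, 0.1859, 0.0507]
ee_rot: [-1.975, -2.234, 0.254]
ft_force: [0.3, 0.1, -5.2]
gripper_width: 0.0482
t 8.42 tcp XYZ [-7.5   0.39 32.68] F [ 0.3  0.  -5.2] M [ 0.04 -0.49 -0.02]
tilt 12.93 yawerr 0.01 roll -0.05
noseB [29.   0.4  0.4] noseT [34.6  0.4 24.8] tailB [-45.1   0.4  17.4] tailT [-39.5   0.4  41.8]
```

```bash
python3 -m handwheel '[[0.0015,0.0002,0,0,0,0,-1],[0,0,0,0,0,0,-1]]';python3 st.py
```

```text
t: 8.58
eef_pos: [0.5833, 0.186, 0.0507]
ee_rot: [-1.975, -2.234, 0.255]
ft_force: [-0.4, -0.1, -4.6]
gripper_width: 0.0478
t 8.58 tcp XYZ [-6.38  0.42 32.66] F [-0.4 -0.1 -4.6] M [-0.01 -0.49 -0.01]
tilt 12.97 yawerr 0.01 roll -0.05
noseB [30.1  0.4  0.4] noseT [35.7  0.4 24.7] tailB [-44.    0.4  17.4] tailT [-38.4   0.4  41.8]
```

```bash
python3 -m handwheel '[[0.0015,0.0002,0,0,0,0,-1],[0,0,0,0,0,0,-1]]';python3 st.py
```

```text
t: 8.75
eef_pos: [0.5847, 0.1862, 0.0507]
ee_rot: [-1.974, -2.234, 0.255]
ft_force: [-0.6, -0.8, -5.8]
gripper_width: 0.0475
t 8.75 tcp XYZ [-5.01  0.45 32.69] F [-0.7 -0.7 -5.8] M [-0.04 -0.43 -0.06]
tilt 12.98 yawerr 0.01 roll -0.05
noseB [31.5  0.4  0.4] noseT [37.1  0.5 24.7] tailB [-42.6   0.4  17.4] tailT [-37.    0.5  41.8]
```

```bash
python3 -m handwheel '[[0.0015,0.0002,0,0,0,0,-1],[0,0,0,0,0,0,-1]]';python3 st.py
```

```text
t: 8.92
eef_pos: [0.585, 0.1863, 0.0507]
ee_rot: [-1.973, -2.233, 0.258]
ft_force: [-2.6, 0.9, -3.5]
gripper_width: 0.0477
t 8.92 tcp XYZ [-4.65  0.48 32.67] F [-2.5  1.3 -3.5] M [-0.03  0.01  0.06]
tilt 13.15 yawerr 0.03 roll -0.07
noseB [31.7  0.5  0.2] noseT [37.4  0.5 24.6] tailB [-42.3   0.4  17.5] tailT [-36.6   0.5  41.9]
```

```bash
python3 -m handwheel '[[0.001,0.0001,0,0,0,0,-1],[0,0,0,0,0,0,-1]]';python3 st.py
```

```text
t: 9.08
eef_pos: [0.5852, 0.1863, 0.0507]
ee_rot: [-1.972, -2.232, 0.261]
ft_force: [-5.4, -2.2, -2.9]
gripper_width: 0.0478
t 9.08 tcp XYZ [-4.5   0.48 32.67] F [-5.6 -1.5 -2.9] M [-0.03  0.65 -0.01]
tilt 13.26 yawerr 0.04 roll -0.07
noseB [31.8  0.5  0.2] noseT [37.6  0.5 24.5] tailB [-42.2   0.4  17.6] tailT [-36.4   0.5  41.9]
```

```bash
python3 -m handwheel '[[0.001,0.0001,0,0,0,0,-1],[0,0,0,0,0,0,-1]]';python3 st.py
```

```text
t: 9.25
eef_pos: [0.5858, 0.1864, 0.0507]
ee_rot: [-1.971, -2.232, 0.262]
ft_force: [-5.9, -0.9, -1.9]
gripper_width: 0.0481
t 9.25 tcp XYZ [-3.87  0.49 32.68] F [-5.9 -0.1 -1.9] M [-0.03  0.83 -0.06]
tilt 13.3 yawerr 0.04 roll -0.08
noseB [32.4  0.5  0.2] noseT [38.2  0.5 24.5] tailB [-41.5   0.4  17.6] tailT [-35.8   0.5  42. ]
```

```bash
python3 -m handwheel '[[0.0012,0.0001,0,0,0,0,-1],[0,0,0,0,0,0,-1]]';python3 st.py
```

```text
t: 9.42
eef_pos: [0.5865, 0.1865, 0.0507]
ee_rot: [-1.971, -2.231, 0.263]
ft_force: [-7.2, -1.7, -1.4]
gripper_width: 0.0477
t 9.42 tcp XYZ [-3.19  0.47 32.69] F [-7.4 -0.8 -1.4] M [-0.07  1.    0.03]
tilt 13.38 yawerr 0.05 roll -0.08
noseB [33.1  0.5  0.1] noseT [38.8  0.5 24.4] tailB [-40.9   0.4  17.7] tailT [-35.1   0.5  42. ]
```

```bash
python3 -m handwheel '[[0.001,0.0001,0,0,0,0,-1],[0,0,0,0,0,0,-1]]';python3 st.py
```

```text
t: 9.58
eef_pos: [0.587, 0.1866, 0.0507]
ee_rot: [-1.97, -2.23, 0.264]
ft_force: [-7.6, -1.2, -1.5]
gripper_width: 0.0478
t 9.58 tcp XYZ [-2.69  0.51 32.73] F [-7.7 -0.2 -1.5] M [-0.09  1.17  0.  ]
tilt 13.45 yawerr 0.06 roll -0.09
noseB [33.5  0.5  0.1] noseT [39.3  0.5 24.4] tailB [-40.4   0.4  17.8] tailT [-34.6   0.5  42.1]
```

```bash
python3 -m handwheel '[[0.0012,0.0001,0,0,0,0,-1],[0,0,0,0,0,0,-1]]';python3 st.py
```

```text
t: 9.75
eef_pos: [0.5876, 0.1866, 0.0507]
ee_rot: [-1.969, -2.23, 0.266]
ft_force: [-8.7, -1.0, 0.4]
gripper_width: 0.0478
t 9.75 tcp XYZ [-2.01  0.47 32.72] F [-8.8  0.   0.4] M [-0.05  1.37  0.01]
tilt 13.52 yawerr 0.06 roll -0.09
noseB [34.2  0.5  0.1] noseT [40.   0.5 24.4] tailB [-39.7   0.4  17.8] tailT [-33.9   0.5  42.1]
```

```bash
python3 -m handwheel '[[0.001,0.0001,0,0,0,0,-1],[0,0,0,0,0,0,-1]]';python3 st.py
```

```text
t: 9.92
eef_pos: [0.5881, 0.1867, 0.0507]
ee_rot: [-1.969, -2.229, 0.267]
ft_force: [-8.8, -1.9, -0.1]
gripper_width: 0.0479
t 9.92 tcp XYZ [-1.52  0.47 32.75] F [-8.9 -0.8 -0.1] M [-0.03  1.55  0.04]
tilt 13.59 yawerr 0.07 roll -0.09
noseB [34.6  0.5  0. ] noseT [40.5  0.5 24.3] tailB [-39.3   0.4  17.9] tailT [-33.4   0.5  42.2]
```

```bash
python3 -m handwheel '[[-0.0001,0,-0.0015,0.0048,-0.039,0,-1],[-0.0001,0,-0.0015,0.0048,-0.039,0,-1],[0,0,0,0,0,0,-1],[0,0,0,0,0,0,-1]]';python3 st.py
```

```text
t: 10.25
eef_pos: [0.5863, 0.1865, 0.0478]
ee_rot: [-2.006, -2.272, 0.186]
ft_force: [-10.3, -1.9, 2.0]
gripper_width: 0.048
t 10.25 tcp XYZ [-3.4   0.47 29.81] F [-10.5  -0.7   2. ] M [-0.05  2.15  0.04]
tilt 9.25 yawerr 0.08 roll -0.13
noseB [35.1  0.5 -0.1] noseT [39.1  0.5 24.6] tailB [-39.9   0.4  12.1] tailT [-35.9   0.4  36.8]
```

```bash
python3 -m handwheel '[[0.0015,0.0002,0,0,0,0,-1],[0,0,0,0,0,0,-1],[0,0,0,0,0,0,-1]]';python3 st.py
```

```text
t: 10.5
eef_pos: [0.5875, 0.1866, 0.0478]
ee_rot: [-2.005, -2.271, 0.188]
ft_force: [-12.1, -1.8, 3.6]
gripper_width: 0.0477
t 10.5 tcp XYZ [-2.19  0.5  29.8 ] F [-12.2  -0.3   3.6] M [-0.    2.3  -0.01]
tilt 9.34 yawerr 0.07 roll -0.13
noseB [36.3  0.5 -0.1] noseT [40.3  0.5 24.5] tailB [-38.7   0.4  12.2] tailT [-34.7   0.5  36.9]
```

```bash
python3 -m handwheel '[[0.0007,0.0001,-0.001,0.0035,-0.0286,0,-1],[0.0007,0.0001,-0.0009,0.0036,-0.0286,0,-1],[0,0,0,0,0,0,-1],[0,0,0,0,0,0,-1]]';python3 st.py
```

```text
t: 10.83
eef_pos: [0.5869, 0.1865, 0.0456]
ee_rot: [-2.031, -2.301, 0.129]
ft_force: [-15.0, -2.1, 4.5]
gripper_width: 0.0478
t 10.83 tcp XYZ [-2.76  0.48 27.61] F [-15.1  -0.3   4.5] M [-0.08  2.9  -0.  ]
tilt 6.25 yawerr 0.09 roll -0.17
noseB [37.3  0.5 -0.2] noseT [40.   0.5 24.6] tailB [-38.3   0.4   8.1] tailT [-35.6   0.4  32.9]
```

```bash
python3 -m handwheel '[[0.001,0.0001,0.0002,0,0,0,-1],[0,0,0,0,0,0,-1],[0,0,0,0,0,0,-1]]';python3 st.py
```

```text
t: 11.08
eef_pos: [0.5876, 0.1867, 0.0456]
ee_rot: [-2.03, -2.3, 0.13]
ft_force: [-15.3, -2.8, 4.6]
gripper_width: 0.0477
t 11.08 tcp XYZ [-2.06  0.51 27.65] F [-15.5  -0.9   4.6] M [-0.11  3.04  0.01]
tilt 6.32 yawerr 0.08 roll -0.17
noseB [37.9  0.5 -0.2] noseT [40.7  0.6 24.6] tailB [-37.6   0.4   8.1] tailT [-34.9   0.5  33. ]
```

```bash
python3 -m handwheel '[[0.0008,0.0001,-0.0008,0.0027,-0.0215,0,-1],[0.0006,0.0001,-0.0008,0.0027,-0.0215,0,-1],[0,0,0,0,0,0,-1],[0,0,0,0,0,0,-1]]';python3 st.py
```

```text
t: 11.42
eef_pos: [0.5875, 0.1866, 0.0439]
ee_rot: [-2.049, -2.322, 0.085]
ft_force: [-16.9, -2.6, 7.7]
gripper_width: 0.0481
t 11.42 tcp XYZ [-2.13  0.48 25.92] F [-17.1  -0.5   7.7] M [ 0.    3.47 -0.01]
tilt 4.0 yawerr 0.09 roll -0.2
noseB [38.9  0.5 -0.3] noseT [40.7  0.5 24.6] tailB [-36.9   0.4   5. ] tailT [-35.1   0.4  29.9]
```

```bash
python3 - <<'E'
from h import *
im=robot.camera("wrist");cv2.imwrite("pics/w7.png",im[130:400,150:490,::-1].repeat(2,0).repeat(2,1))
E
```

```text
(no output)
```

View pics/w7.png

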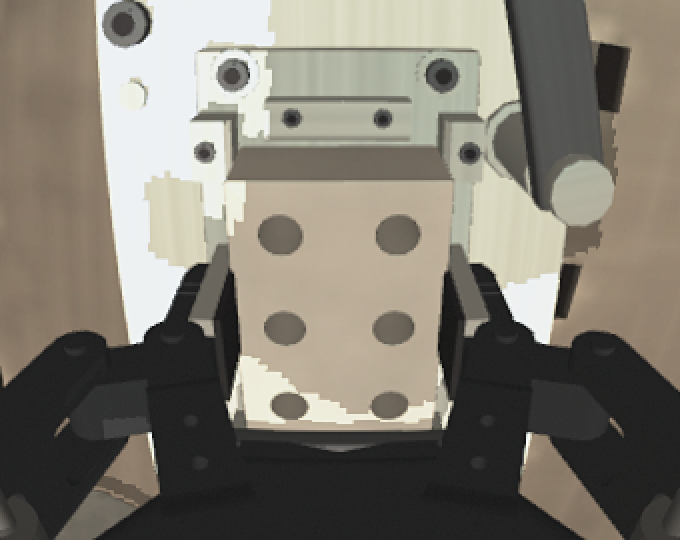

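```bash
python3 -m handwheel '[[0,0,-0.0005,0.0022,-0.0175,0,-1],[0,0,-0.0005,0.0022,-0.0175,0,-1],[0,0,0,0,0,0,-1],[0,0,0,0,0,0,-1]]';python3 st.py
```

```text
t: 11.8
eef_pos: [0.5873, 0.1865, 0.0426]
ee_rot: [-2.065, -2.34, 0.044]
ft_force: [-17.5, -2.7, 6.5]
gripper_width: 0.0483
t 11.8 tcp XYZ [-2.34  0.43 24.56] F [-17.7  -0.5   6.5] M [ 0.06  3.47 -0.03]
tilt 1.99 yawerr 0.09 roll -0.2
noseB [39.6  0.4 -0.2] noseT [40.5  0.5 24.8] tailB [-36.3   0.3   2.4] tailT [-35.5   0.4  27.4]
```

```bash
python3 -m handwheel '[[-0.0008,-0.0001,-0.0004,0.0021,-0.017,0,-1],[-0.0008,-0.0001,-0.0004,0.0021,-0.017,0,-1],[0,0,0,0,0,0,-1],[0,0,0,0,0,0,-1]]';python3 st.py
```

```text
t: 12.13
eef_pos: [0.5869, 0.1865, 0.0416]
ee_rot: [2.076, 2.352, -0.001]
ft_force: [-13.7, -2.1, 4.8]
gripper_width: 0.0475
t 12.13 tcp XYZ [-2.73  0.48 23.64] F [-13.9  -0.4   4.8] M [0.17 3.29 0.03]
tilt -0.13 yawerr 0.08 roll -0.18
noseB [40.1  0.5  0.4] noseT [40.1  0.5 25.4] tailB [-35.9   0.4   0.3] tailT [-35.9   0.4  25.3]
```

```bash
python3 -m handwheel '[[-0.001,-0.0001,-0.0002,0,0,0,-1],[-0.001,-0.0001,0,0,0,0,-1],[0,0,0,0,0,0,-1]]';python3 st.py
```

```text
t: 12.38
eef_pos: [0.5869, 0.1865, 0.0416]
ee_rot: [2.075, 2.35, 0.005]
ft_force: [-10.5, -2.5, 2.7]
gripper_width: 0.0478
t 12.38 tcp XYZ [-2.8   0.46 23.61] F [-10.7  -1.2   2.7] M [0.15 2.74 0.03]
tilt -0.37 yawerr 0.06 roll -0.15
noseB [40.1  0.4  0.6] noseT [40.   0.5 25.6] tailB [-35.9   0.4   0.1] tailT [-36.    0.4  25.1]
```

```bash
python3 -m handwheel '[[-0.001,-0.0001,0,0,0,0,-1],[-0.001,-0.0001,0,0,0,0,-1],[0,0,0,0,0,0,-1]]';python3 st.py
```

```text
t: 12.63
eef_pos: [0.5868, 0.1865, 0.0416]
ee_rot: [2.074, 2.348, 0.01]
ft_force: [-7.9, -1.4, -0.0]
gripper_width: 0.048
t 12.63 tcp XYZ [-2.91  0.44 23.64] F [-8.  -0.4 -0. ] M [0.07 2.14 0.05]
tilt -0.61 yawerr 0.04 roll -0.13
noseB [40.1  0.4  0.8] noseT [39.9  0.5 25.8] tailB [-35.9   0.4  -0. ] tailT [-36.1   0.4  25. ]
```

```bash
python3 -m handwheel '[[-0.001,-0.0001,-0.0001,-0.0006,0.005,0,-1],[-0.001,-0.0001,0,-0.0007,0.0055,0,-1],[0,0,0,0,0,0,-1]]';python3 st.py
```

```text
t: 12.88
eef_pos: [0.586, 0.1864, 0.0416]
ee_rot: [2.079, 2.352, 0.001]
ft_force: [-6.0, -1.3, -1.8]
gripper_width: 0.0477
t 12.88 tcp XYZ [-3.7   0.5  23.65] F [-6.1 -0.6 -1.8] M [ 0.05  1.65 -0.06]
tilt -0.14 yawerr 0.0 roll -0.1
noseB [39.2  0.5  0.5] noseT [39.1  0.5 25.5] tailB [-36.8   0.5   0.3] tailT [-36.9   0.5  25.3]
```

```bash
python3 -m handwheel '[[-0.001,-0.0001,0,0,0,0,-1],[0,0,0,0,0,0,-1]]';python3 st.py
```

```text
t: 13.05
eef_pos: [0.5853, 0.1864, 0.0417]
ee_rot: [2.078, 2.351, 0.002]
ft_force: [-5.8, -0.5, -3.0]
gripper_width: 0.048
t 13.05 tcp XYZ [-4.37  0.52 23.65] F [-5.8  0.2 -3. ] M [ 0.08  1.49 -0.06]
tilt -0.2 yawerr -0.0 roll -0.1
noseB [38.5  0.5  0.5] noseT [38.4  0.5 25.5] tailB [-37.5   0.5   0.2] tailT [-37.6   0.5  25.2]
```

```bash
python3 -m handwheel '[[-0.001,-0.0001,-0.0002,0,0,0,-1],[0,0,0,0,0,0,-1]]';python3 st.py
```

```text
t: 13.22
eef_pos: [0.5849, 0.1863, 0.0417]
ee_rot: [2.078, 2.35, 0.004]
ft_force: [-5.1, -0.6, -3.3]
gripper_width: 0.0479
t 13.22 tcp XYZ [-4.73  0.53 23.66] F [-5.1 -0.  -3.3] M [ 0.04  1.32 -0.03]
tilt -0.28 yawerr -0.01 roll -0.09
noseB [38.2  0.5  0.6] noseT [38.1  0.5 25.6] tailB [-37.8   0.5   0.2] tailT [-37.9   0.5  25.2]
```

```bash
python3 -m handwheel '[[-0.001,-0.0001,0,-0.0004,0.003,0,-1],[0,0,0,0,0,0,-1]]';python3 st.py
```

```text
t: 13.38
eef_pos: [0.5843, 0.1863, 0.0417]
ee_rot: [2.079, 2.352, 0.002]
ft_force: [-5.7, -0.8, -3.1]
gripper_width: 0.048
t 13.38 tcp XYZ [-5.33  0.56 23.65] F [-5.7 -0.1 -3.1] M [ 0.08  1.35 -0.08]
tilt -0.16 yawerr -0.0 roll -0.09
noseB [37.5  0.5  0.5] noseT [37.5  0.6 25.5] tailB [-38.5   0.5   0.3] tailT [-38.5   0.6  25.3]
```

```bash
python3 -m handwheel '[[-0.001,-0.0001,0,0,0,0,-1],[0,0,0,0,0,0,-1]]';python3 st.py
```

```text
t: 13.55
eef_pos: [0.5843, 0.1862, 0.0417]
ee_rot: [2.078, 2.35, 0.005]
ft_force: [-4.3, -0.8, -5.2]
gripper_width: 0.0482
t 13.55 tcp XYZ [-5.34  0.5  23.68] F [-4.3 -0.3 -5.2] M [ 0.03  1.25 -0.04]
tilt -0.3 yawerr -0.0 roll -0.07
noseB [37.6  0.5  0.6] noseT [37.4  0.5 25.6] tailB [-38.4   0.5   0.2] tailT [-38.6   0.5  25.2]
```

```bash
python3 -m handwheel '[[-0.001,-0.0001,0,0,0,0,-1],[0,0,0,0,0,0,-1]]';python3 st.py
```

```text
t: 13.72
eef_pos: [0.5843, 0.1862, 0.0417]
ee_rot: [2.077, 2.35, 0.007]
ft_force: [-2.9, -0.0, -6.4]
gripper_width: 0.0477
t 13.72 tcp XYZ [-5.41  0.49 23.71] F [-2.9  0.4 -6.4] M [ 0.06  1.07 -0.05]
tilt -0.42 yawerr -0.0 roll -0.07
noseB [37.6  0.5  0.7] noseT [37.4  0.5 25.7] tailB [-38.4   0.5   0.2] tailT [-38.6   0.5  25.2]
```

```bash
python3 -m handwheel '[[0.0005,0,-0.0004,-0.0009,0.0075,0,-1],[0,0,0,0,0,0,-1],[0,0,0,0,0,0,-1]]';python3 st.py
```

```text
t: 13.97
eef_pos: [0.5844, 0.1863, 0.0417]
ee_rot: [-2.08, -2.354, 0.003]
ft_force: [-6.2, -1.5, -2.8]
gripper_width: 0.0474
t 13.97 tcp XYZ [-5.26  0.51 23.69] F [-6.4 -0.8 -2.8] M [-0.01  1.26  0.01]
tilt 0.09 yawerr 0.02 roll -0.07
noseB [37.5  0.5  0.3] noseT [37.5  0.5 25.3] tailB [-38.5   0.5   0.4] tailT [-38.5   0.5  25.4]
```

Flat and at the tail stop. Release gradually.

```bash
python3 -m handwheel '[[0,0,0,0,0,0,-0.1],[0,0,0,0,0,0,0.15],[0,0,0,0,0,0,0.4],[0,0,0,0,0,0,0.5]]' 20;python3 st.py;python3 - <<'E'
from h import *
im=robot.camera("wrist");cv2.imwrite("pics/w8.png",im[130:400,150:490,::-1].repeat(2,0).repeat(2,1))
E
```

```text
t: 14.3
eef_pos: [0.5894, 0.1874, 0.0437]
ee_rot: [2.076, 2.349, 0.013]
ft_force: [0.3, 0.5, 0.6]
gripper_width: 0.0641
t 14.3 tcp XYZ [-0.18  1.02 25.66] F [0.3 0.4 0.6] M [ 0.03 -0.02  0.05]
tilt -0.6 yawerr 0.01 roll 0.04
noseB [42.9  1.   2.8] noseT [42.6  1.  27.8] tailB [-33.1   1.    2. ] tailT [-33.4   1.   27. ]
```

View pics/w8.png

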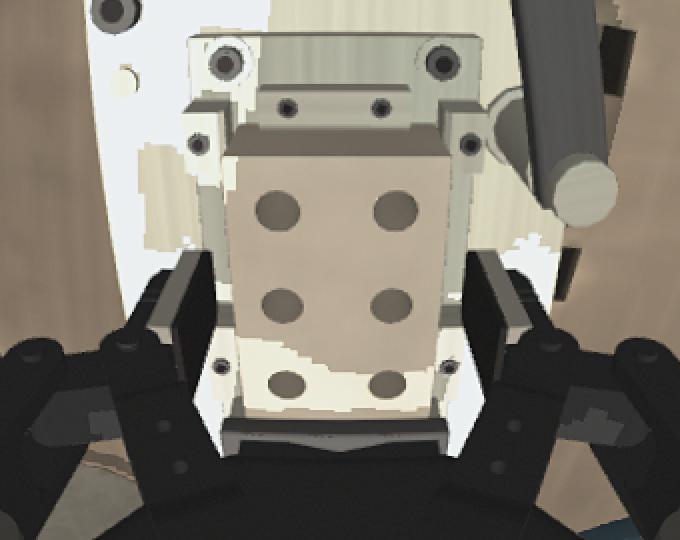

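```bash
python3 -m handwheel '[[0,0,0.01,0,0,0,0.5],[0,0,0.03,0,0,0,0.5],[0,0,0.04,0,0,0,0.3],[0,0,0.03,0,0,0,0],[0,0,0,0,0,0,0]]';python3 -m handwheel '[[0,0,0,0,0.0,0,0],[0,0,0,0,0,0,0]]';python3 st.py;python3 - <<'E'
from h import *
import json
s=robot.state();im=robot.camera("wrist");cv2.imwrite("pics/w9.png",im[:,:,::-1])
json.dump({k:np.array(v).tolist() for k,v in s.items()},open("s9.json","w"))
im=robot.camera("scene");cv2.imwrite("pics/sc9f.png",im[:,:,::-1]);cv2.imwrite("pics/sc9.png",cv2.resize(im[120:210,180:290,::-1],None,fx=6,fy=6,interpolation=cv2.INTER_CUBIC))
E
```

```text
t: 14.77
eef_pos: [0.5913, 0.1884, 0.161]
ee_rot: [2.074, 2.345, 0.027]
ft_force: [1.0, 0.7, -0.1]
gripper_width: 0.0424
t: 14.93
eef_pos: [0.5858, 0.1864, 0.1525]
ee_rot: [2.079, 2.352, 0.003]
ft_force: [-0.1, -0.6, -0.2]
gripper_width: 0.0429
t 14.93 tcp XYZ [ -3.85   0.43 134.54] F [-0.2 -0.5 -0.2] M [ 0.02 -0.   -0.01]
tilt -0.18 yawerr -0.0 roll -0.04
noseB [ 39.    0.4 111.4] noseT [ 38.9   0.4 136.4] tailB [-37.    0.4 111.1] tailT [-37.1   0.4 136.1]
```

View pics/w9.png

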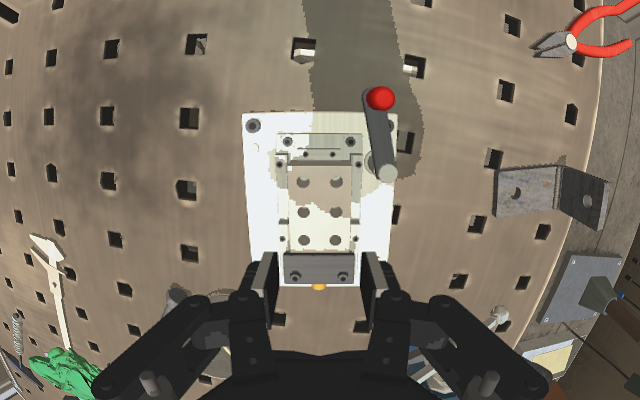

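View pics/sc9.png

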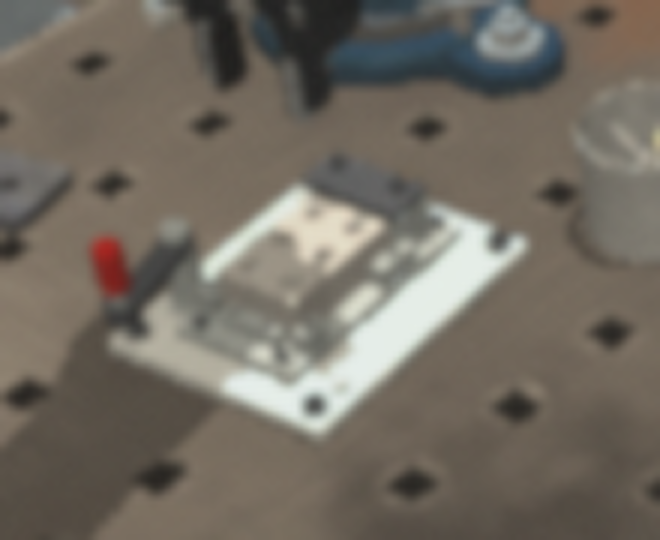

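```bash
python3 - <<'E'
from h import *
import json
s=json.load(open("s9.json"))
def blob(f,b):
    im=cv2.imread(f)[:,:,::-1].astype(int);m=((im[...,0]>110)&(im[...,1]<70)).astype(np.uint8);x0,y0,x1,y1=b
    k=np.zeros_like(m);k[y0:y1,x0:x1]=m[y0:y1,x0:x1];v=np.argwhere(k)[:,::-1];return v.mean(0),v.min(0),v.max(0)
w=blob("pics/w9.png",(360,80,400,125));sc=blob("pics/sc9f.png",(185,150,210,180));print(w,sc)
c1,d1=wray(w[0],s);c2,d2=ray("scene",sc[0])
A=np.c_[d1,-d2];t=np.linalg.lstsq(A,c2-c1,rcond=None)[0];p1=c1+d1*t[0];p2=c2+d2*t[1];print("knob",p1,p2)
N0=np.deg2rad(7.05)
kn=(p1+p2)/2
for z in(.075,.089):print(z,wonz(w[0],s,z))
for z in(.053,.056,.060):print("pivot",z,wonz((388,172),s,z))
# scene pivot cap (178,230)/6+ (180,120)
c1,d1=wray((388,173),s);c2,d2=ray("scene",(180+175/6,120+230/6));A=np.c_[d1,-d2];t=np.linalg.lstsq(A,c2-c1,rcond=None)[0];print("pivot tri",c1+d1*t[0],c2+d2*t[1])
im=cv2.imread("pics/w9.png")[:,:,::-1]
P=np.array([wonz(p,s,.043)[:2] for p in((288.5,167),(350,167),(287,252),(353,252))])*1000
print(P)
E
python3 - <<'E'
import cv2
a=cv2.imread("pics/w9.png")[80:300,230:430];cv2.imwrite("pics/w9z.png",cv2.resize(a,None,fx=2.7,fy=2.7,interpolation=cv2.INTER_CUBIC))
E
```

```text
(array([382.35331906,  97.61884368]), array([371,  86]), array([394, 109])) (array([197.72222222, 163.72222222]), array([196, 160]), array([200, 168]))
knob [0.49578062 0.21550596 0.07534074] [0.49606253 0.2152754  0.07528222]
0.075 [0.495765   0.21557335 0.075     ]
0.089 [0.49640667 0.21280477 0.089     ]
pivot 0.053 [0.54844077 0.23290703 0.053     ]
pivot 0.056 [0.54785375 0.23213854 0.056     ]
pivot 0.06 [0.54707105 0.23111389 0.06      ]
pivot tri [0.54903488 0.23283568 0.0538137 ] [0.54964159 0.23243826 0.05383243]
[[556.26050448 158.38338175]
 [550.49537483 205.2034482 ]
 [629.03369955 163.60222209]
 [622.21095644 219.0495713 ]]
```

View pics/w9z.png

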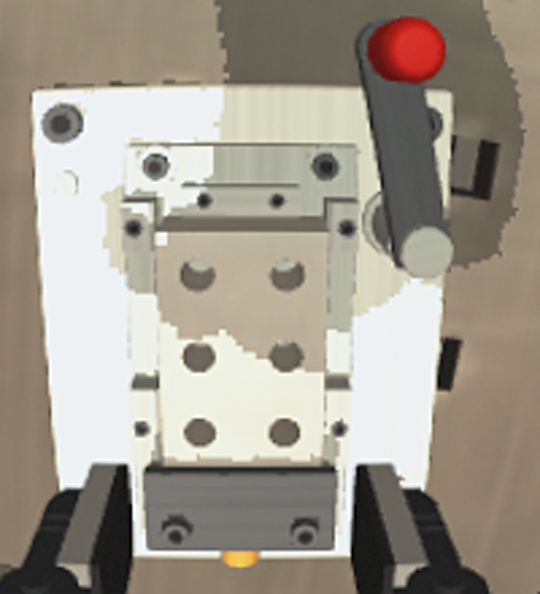

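```bash
python3 -m handwheel '[[-0.015,0.005,-0.005,0,0,0.04,0],[-0.03,0.01,-0.01,0,0,0.05,0],[-0.03,0.01,-0.01,0,0,0.05,0],[-0.015,0.004,-0.0075,0,0,0.05,0],[0,0,0,0,0,0,0]]';python3 -m handwheel '[[0,0,0,0,0,0,0],[0,0,0,0,0,0,0]]';python3 st.py
```

```text
t: 15.45
eef_pos: [0.4892, 0.2166, 0.1165]
ee_rot: [-1.836, -2.543, 0.011]
ft_force: [0.2, -0.6, 1.1]
gripper_width: 0.0428
t: 15.62
eef_pos: [0.4967, 0.2149, 0.119]
ee_rot: [1.849, 2.537, 0.001]
ft_force: [-0.4, -0.6, 0.1]
gripper_width: 0.0429
t 15.62 tcp XYZ [-88.75  39.69 101.  ] F [-0.5 -0.5  0.1] M [-0.11 -0.04  0.01]
tilt -0.12 yawerr 10.79 roll -0.09
noseB [-46.7  47.7  77.8] noseT [-46.7  47.7 102.8] tailB [-121.3   33.4   77.6] tailT [-121.4   33.5  102.6]
```

Nicely over the knob. Descend and close loosely.

```bash
python3 -m handwheel '[[-0.0007,0.0006,-0.015,0,0,0,0],[0,0,-0.019,0,0,0,0],[0,0,-0.005,0,0,0,0],[0,0,0,0,0,0,-0.2],[0,0,0,0,0,0,-0.45]]';python3 -m handwheel '[[0,0,0,0,0,0,-0.45],[0,0,0,0,0,0,-0.45]]';python3 -c "
from h import *
s=robot.state();im=robot.camera('wrist');cv2.imwrite('pics/w10.png',im[130:400,150:490,::-1].repeat(2,0).repeat(2,1))"
```

```text
t: 16.03
eef_pos: [0.4957, 0.2156, 0.0804]
ee_rot: [1.848, 2.538, 0.001]
ft_force: [0.5, 0.5, 0.3]
gripper_width: 0.0243
t: 16.2
eef_pos: [0.4956, 0.2162, 0.0812]
ee_rot: [1.847, 2.538, 0.004]
ft_force: [-0.4, -1.0, 0.4]
gripper_width: 0.0235
```

View pics/w10.png

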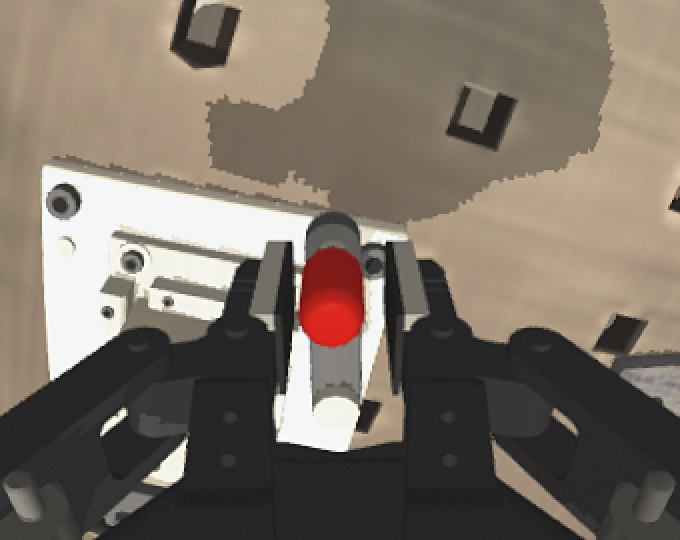

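```bash
python3 -m handwheel '[[0.0019,-0.0044,0,0,0,0.05,-0.45],[0.0019,-0.0044,0,0,0,0.05,-0.45],[0.0026,-0.004,0,0,0,0.05,-0.45],[0.0026,-0.004,0,0,0,0.05,-0.45],[0,0,0,0,0,0,-0.45]]';python3 -m handwheel '[[0.0033,-0.0035,0,0,0,0.05,-0.45],[0.0033,-0.0035,0,0,0,0.05,-0.45],[0.0038,-0.0029,0,0,0,0.05,-0.45],[0.0038,-0.0029,0,0,0,0.05,-0.45],[0,0,0,0,0,0,-0.45]]'; python3 -c "
from h import *
s=robot.state();im=robot.camera('wrist');cv2.imwrite('pics/w11.png',im[130:400,150:490,::-1].repeat(2,0).repeat(2,1))"
```

```text
t: 16.67
eef_pos: [0.504, 0.1984, 0.0807]
ee_rot: [1.585, 2.711, 0.001]
ft_force: [-0.5, -0.9, 0.0]
gripper_width: 0.0235
t: 17.08
eef_pos: [0.5183, 0.1858, 0.0805]
ee_rot: [1.308, 2.855, 0.001]
ft_force: [-0.7, -0.4, 0.3]
gripper_width: 0.0234
```

View pics/w11.png

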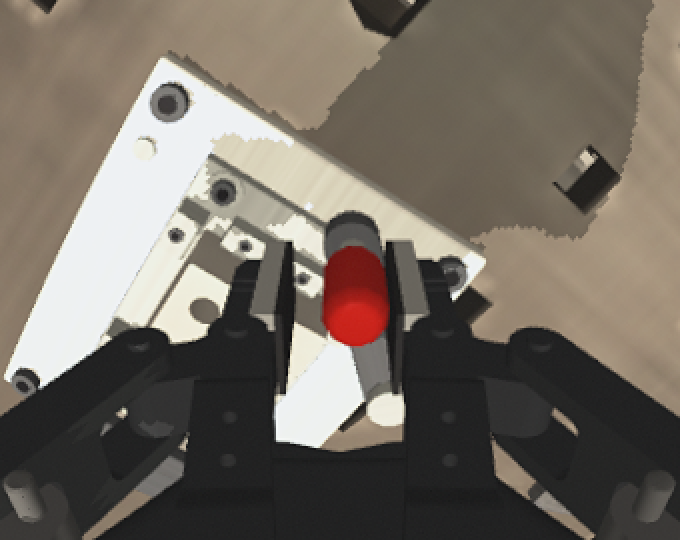

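```bash
python3 -m handwheel '[[0.0043,-0.002,0,0,0,0.05,-0.45],[0.0043,-0.002,0,0,0,0.05,-0.45],[0.0046,-0.0012,0,0,0,0.05,-0.45],[0.0046,-0.0012,0,0,0,0.05,-0.45],[0,0,0,0,0,0,-0.45]]';python3 -m handwheel '[[0.0047,-0.0004,0,0,0,0.04,-0.45],[0.0047,-0.0004,0,0,0,0.04,-0.45],[0.004,0.0002,0,0,0,0,-0.45],[0,0,0,0,0,0,-0.45],[0,0,0,0,0,0,-0.45]]'
```

```text
t: 17.55
eef_pos: [0.5361, 0.1799, 0.0803]
ee_rot: [1.016, 2.971, 0.002]
ft_force: [0.0, -0.1, -0.4]
gripper_width: 0.0233
t: 17.97
eef_pos: [0.5495, 0.1797, 0.0804]
ee_rot: [0.897, 3.009, 0.003]
ft_force: [0.4, 0.3, 0.6]
gripper_width: 0.0234
```

```bash
python3 -m handwheel '[[0.003,0.0002,0,0,0,0,-0.45],[0.003,0.0002,0,0,0,0,-0.45],[0,0,0,0,0,0,-0.45]]';python3 -m handwheel '[[0.002,0.0002,0,0,0,0,-0.45],[0,0,0,0,0,0,-0.45],[0,0,0,0,0,0,-0.45]]';python3 -c "
from h import *
s=robot.state();im=robot.camera('wrist');cv2.imwrite('pics/w12.png',im[130:400,150:490,::-1].repeat(2,0).repeat(2,1))"
```

```text
t: 18.22
eef_pos: [0.5556, 0.18, 0.0803]
ee_rot: [0.895, 3.01, 0.002]
ft_force: [0.0, 0.1, -0.6]
gripper_width: 0.0235
t: 18.47
eef_pos: [0.5574, 0.1801, 0.0803]
ee_rot: [0.895, 3.01, 0.002]
ft_force: [-0.5, -0.2, 0.8]
gripper_width: 0.0236
```

View pics/w12.png

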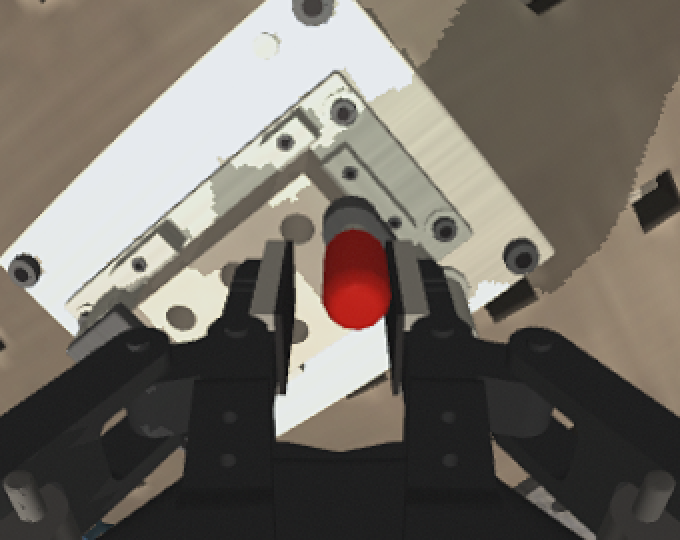

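Not yet at the stop; keep on in small steps.

```bash
python3 -m handwheel '[[0.002,0.0002,0,0,0,0,-0.45],[0,0,0,0,0,0,-0.45]]';python3 -m handwheel '[[0.002,0.0003,0,0,0,0,-0.45],[0,0,0,0,0,0,-0.45]]';python3 -m handwheel '[[0.0015,0.0002,0,0,0,0,-0.45],[0,0,0,0,0,0,-0.45]]'
```

```text
t: 18.68
eef_pos: [0.5593, 0.1802, 0.0803]
ee_rot: [0.895, 3.01, 0.002]
ft_force: [-1.1, 0.2, 0.2]
gripper_width: 0.0236
t: 18.85
eef_pos: [0.5611, 0.1805, 0.0802]
ee_rot: [0.895, 3.011, 0.001]
ft_force: [-1.1, 0.2, 0.4]
gripper_width: 0.0236
t: 19.02
eef_pos: [0.5614, 0.1807, 0.08]
ee_rot: [-0.894, -3.01, 0.001]
ft_force: [-4.0, -0.4, 0.2]
gripper_width: 0.0234
```

```bash
python3 -m handwheel '[[0.001,0.0001,0,0,0,0,-0.45],[0,0,0,0,0,0,-0.45]]'
```

```text
t: 19.18
eef_pos: [0.5616, 0.1809, 0.0799]
ee_rot: [-0.893, -3.009, 0.002]
ft_force: [-6.0, -0.9, 1.3]
gripper_width: 0.0237
```

```bash
python3 -m handwheel '[[-0.003,-0.0003,0,0,0,0,-0.45],[-0.002,-0.0002,0,0,0,0,-0.3],[0,0,0,0,0,0,0],[0,0,0,0,0,0,0.1]]';python3 -m handwheel '[[0,0,0.01,0,0,0,0.1],[0,0,0.03,0,0,0,0.1],[0,0,0.04,0,0,0,0.1],[0,0,0.02,0,0,0,0.1]]';python3 -m handwheel '[[0.0,0,0,0,0,-0.1,0.1],[0.04,0.005,0.02,0,0,-0.1,0.1],[0.03,0.005,0.03,0,0,-0.1,0.1],[0,0,0,0,0,-0.1,0.1],[0,0,0,0,0,-0.1,0.1]]';python3 -m handwheel '[[0.0,0,0,0,0,-0.1,0.1],[0,0,0,0,0,-0.1,0.1],[0,0,0,0,0,-0.1,0.1],[0,0,0,0,0,0,0.1],[0,0,0,0,0,0,0.1]]'; python3 -c "
from h import *
import json
s=robot.state();im=robot.camera('wrist');cv2.imwrite('pics/w13.png',im[:,:,::-1]);json.dump({k:np.array(v).tolist() for k,v in s.items()},open('s13.json','w'))
a=robot.camera('scene')[:,:,::-1];cv2.imwrite('pics/sc13f.png',a);cv2.imwrite('pics/sc13.png',cv2.resize(a[100:210,170:310],None,fx=5,fy=5,interpolation=cv2.INTER_CUBIC))"
```

```text
t: 19.52
eef_pos: [0.5597, 0.1802, 0.0806]
ee_rot: [0.895, 3.008, 0.003]
ft_force: [1.2, 0.4, -0.1]
gripper_width: 0.0469
t: 19.85
eef_pos: [0.5607, 0.1813, 0.185]
ee_rot: [0.893, 3.005, 0.009]
ft_force: [0.7, 0.1, -0.0]
gripper_width: 0.0469
t: 20.27
eef_pos: [0.6279, 0.1903, 0.2312]
ee_rot: [1.617, 2.686, 0.01]
ft_force: [-0.6, 0.1, 0.5]
gripper_width: 0.0472
t: 20.68
eef_pos: [0.6251, 0.19, 0.2288]
ee_rot: [1.992, 2.426, 0.002]
ft_force: [0.2, -0.8, 0.1]
gripper_width: 0.0469
```

View pics/w13.png

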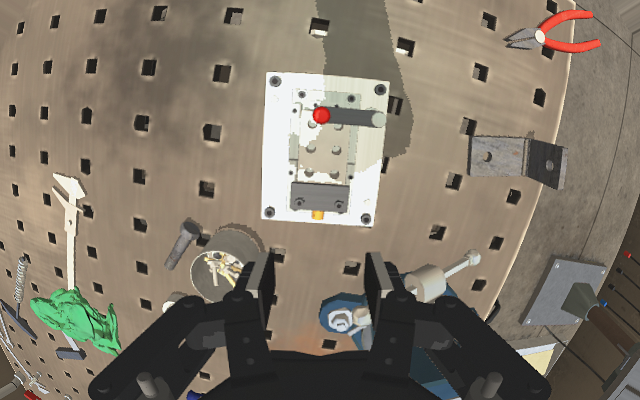

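View pics/sc13.png

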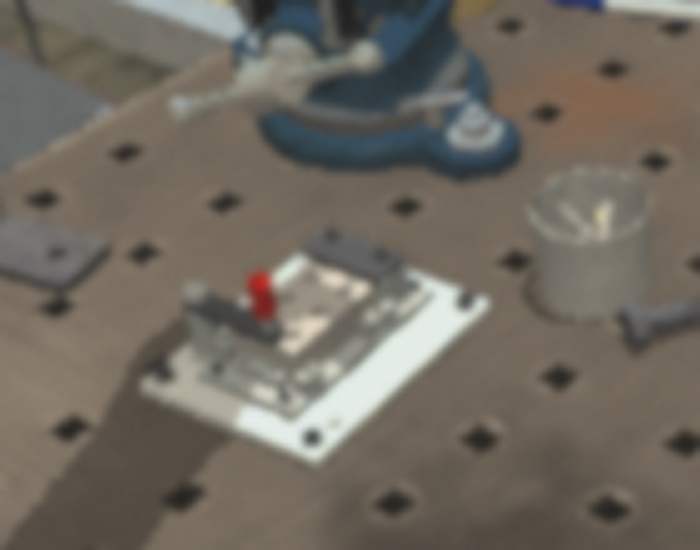

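```bash
python3 - <<'E'
from h import *
import json
s=json.load(open("s13.json"))
im=cv2.imread("pics/w13.png")[:,:,::-1].astype(int);m=(im[...,0]>110)&(im[...,1]<70);m[:,:300]=0;m[:,345:]=0;m[:90]=0;m[140:]=0
v=np.argwhere(m)[:,::-1].mean(0);k=wonz(v,s,.075);print(v,k)
p=wonz((379,119),s,.054);print(p);d=k-p;print(np.hypot(*d[:2]),(np.degrees(np.arctan2(d[1],d[0]))%360-187.05))
a=cv2.imread("pics/w13.png")[65:230,255:395];cv2.imwrite("pics/w13z.png",cv2.resize(a,None,fx=3.6,fy=3.6,interpolation=cv2.INTER_CUBIC))
E
```

```text
[321.65740741 114.8287037 ] [0.55523393 0.17766816 0.075     ]
[0.54823671 0.23264437 0.054     ]
0.05541970949086324 90.20345483265947
```

View pics/w13z.png

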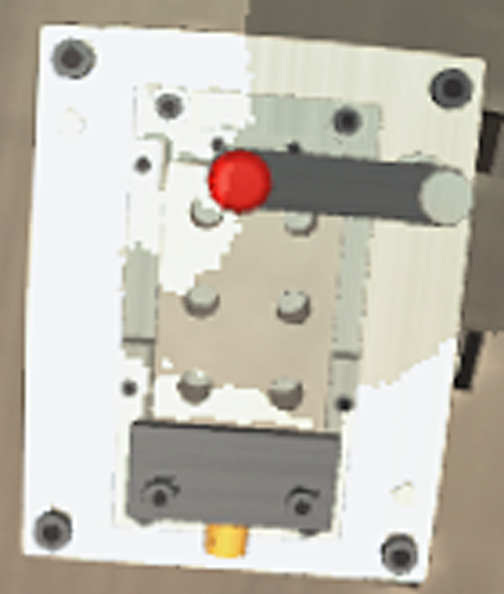

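Strap measured at 90.2°, across the tail; block lies flat under lip and strap; tin and tape untouched.

```bash
python3 -c "
from station import robot
s=robot.state();print(s['t'],s['ft_force'],s['qvel']);print(robot.sign_off())"
```

```text
20.7833 [0.26010044 1.14547106 0.47043023] [ 0.0015225   0.00539813 -0.00070969  0.00256456 -0.00107592 -0.00151682
 -0.00795389]
the job is handed in; nothing more can be done
None
```

The block is home in the nest and the strap is swung fully across its tail; I handed the job in at about 20.8 s.

- **Loading:** I put the block in nose first at 13°, felt the floor with the nose, and slid it under the lip against the plunger. I then rocked the tail down inside the tail stop and let the block back until the tail met the stop. The highest reading while loading was 17.7 N along the pocket. Allowing for the block's weight, I estimate about 22 N between block and nest in all, and never more than about 31 N even if the separate contacts are simply added up.
- **Strap:** I swung it with the fingers loosely round the knob. It stopped moving while the push built up to 6 N.
- **Last checks:** In the final wrist picture the strap measures 90.2° from parked, on its stop. The block lies under both the lip and the strap. I judged it flat from the tool pose (tilt 0.1°, height within 0.4 mm of the floor) and the pictures, without a separate height measurement.
- **Bystanders:** I never moved near the bolt tin or the tape measure. The tin shows in place in the last pictures; I did not check the tape measure again at the end.
- **Differences seen:** The pocket's x position differed by about 1.5 mm between two camera measurements. Feel put it within 0.5 mm of the value I used.

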